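Stack plates on a clamped slide and set it to the drilling mark

ROBOT

A 6-joint arm with a two-finger parallel gripper is mounted at the origin on the work surface. World frame = base frame: x ahead of the robot, y to its left, z up, the work surface at z = 0. Lengths are in m, angles in rad, forces in N, time in s.
With the tool pointing down it reaches from about 0.35 to 0.975 m from the base axis. Payload 4.9 kg.
Tool frame: the origin (TCP) lies at the very end of the fingers, on their centre line; the grasp point (between the pads) lies 19 mm behind it; z points along the fingers, y is the line along which they close (so a half turn about z gives the same grasp; the last joint's range is limited). The gripper opens to 85 mm and grips with 20 to 120 N. Pads are 22 mm wide; open, the fingers measure 114 mm over their backs; the gripper's body (76 mm by 85 mm) begins 54 mm behind the grasp point. The pads swing forward as they close: fully open they stand 13 mm farther back than shut.
Start: joints at [0.995, 0.053, 1.613, -0, 1.476, -0.119], TCP at [0.276, 0.561, 0.231] pointing down, gripper open.
Joint ranges: [-3.01, 3.01], [-1.01, 2.22], [0.06, 2.58], [-1.02, 4.17], [0.09, 2.62], [-3.14, 3.14]. Speed limits (rad/s): [2.57, 2.57, 3.14, 3.14, 3.14, 3.14].

INTERFACE

Orientations are given as a rotation vector (axis times angle).
In Python, from station import get_obs, get_image, get_calibration, finish_job gives the robot as it stands.
- The arm moves only by the tool servo_tool, never from a script. Its argument "increments" is a list of rows, each a list of 5 numbers: the opening, from 0 (shut) to 1 (fully open), then the shift along the tool's x, y, z in mm, then the turn about the tool's z in degrees. In form: [[jaw, tx, ty, tz, spin], ...]. A call has 1 to 12 rows; each row shifts and turns the commanded pose from where the row before left it, along the tool's axes as they then stand; what a row does not reach is not made up. A row lasts 1/8 s, in which the tool goes at most 62.5 mm and 10.7 degrees, less where a joint would pass 70% of its speed; a pose out of reach is approached as far as the arm can. A call is refused whole if a number of a shift passes 62.5 or a number of a turn 10.7, either way. A call with a gripper value outside its range is refused whole. The fingers move at their own pace and stop on an object; "force" is the grip in N (left out, the last holds). Time passes only in rows, so rows that do not move let the fingers close. It gives the time, the measured TCP pose, the force, the opening and the grip force at its end, in the units of the state.
- get_obs(): the state, without advancing time (a new reading comes with each control period).
- get_image(name): name is "side" or "top" or "wrist"; returns the picture (480x640x3 uint8, red, green, blue); there is no depth.
- get_calibration(name): a dict with "fx", "fy", "cx", "cy" (pixels), "R" (3x3) and "t" (3): a world point X has camera coordinates R X + t; the wrist camera has in their place "mount" (4x4, takes a point from camera to tool coordinates, whose origin is the TCP and whose axes are the flange's). Camera axes: x right, y down, z forward; pixel columns grow to the right and rows downward; lengths in m; the calibration is good to about 2 mm. The wrist camera is an equidistant fisheye: a pixel r from the principal point sees the ray r / f radians off the axis. A picture is of the moment at which its call begins: read the wrist's pose just before it. get_calibration takes no time and is no camera call.
- finish_job(): hands the job in; it is judged then, once.
The state is a dict: "t": time; "q": joint angles; "dq": joint speeds; "effort": joint torques, N m; "tool_pos": TCP position; "tool_rot": TCP orientation; "contact_force": force on the tool from outside, world axes, zero at the start; "wrist_torque": the same for the moment, N m; "opening": finger opening in m; "grip_force": force on a finger pad.
Only numpy, scipy, OpenCV 4.12 (cv2) and the standard library are available. Lean on these libraries where they do the work, as an engineer would, in place of code of your own. Each camera call takes 0.05 s, during which the arm holds its last target. There are 200 camera calls.

TASK

Load the drill slide: open the carriage's red clamp lever, slide the carriage until its pointer is in line with the green loading mark and clamp it there, then stack all the aluminium blanks lengthwise and flush on the wooden backing block and put the red drilling template flush on top, rib up. Then open the clamp again, bring the loaded carriage to the orange drilling mark and clamp it fully, the stack still flush. Do not knock the can, the jar or the battery charger about.

Things in the scene. Friction and masses are not known exactly. Their poses are not given: they have to be found in the camera images.
- rail: Flat aluminium slide bed, fixed to the bench, 195 mm across (its x) and 480 mm long (its y), top 20 mm above the bench, with 27 mm high blue end bars. Origin on the bench under its middle (the near edge lies 100 mm to -x of it, the far edge 95 mm to +x). The carriage slides along its y axis (which points roughly to the robot's left)
- carriage (a joint): Slide of the blue carriage along the rail's y axis, m; 0 at the middle of the rail, positive towards the rail's +y, range -0.16 to 0.16. Free it takes about 6 N to slide; with the clamp lever closed a brake holds it (to about 30 N). Carriage plate: 195 mm across the rail (100 mm either way, roughly), 130 mm along it, top 38 mm above the bench
- handle (a point): Top centre of the carriage's black round handle post: upright, 18 mm diameter, 60 mm tall, top 98 mm above the bench; on the robot's side of the carriage. Axes as the carriage (parallel to the rail's)
- clamp_lever (a joint): Cam clamp lever on the robot's side of the carriage, turning about a level pivot parallel to the rail, rad: 0 = closed (clamped, arm pressed down towards the robot, that is the rail's -x, 0.35 rad above level); grows as the arm is lifted, up to 1.25 = fully open (arm upright). The brake grips below about 0.4 rad; 2 to 15 N at the bar moves it, and it stays where it is left
- lever_bar (a point): Grip point on the red round crossbar at the lever's end: bar 16 mm diameter, parallel to the rail's y; this point is on its centre line, 36 mm to -y of the lever's steel arm, and the free bar reaches 22 mm either way from it. 75 mm from the pivot; about 84 mm above the bench when closed, 133 mm when open
- lever_pivot (a point): On the lever's pivot axis, level with the grip point along the rail, 58 mm above the bench; the grip point circles about it in the plane of the rail's x and z
- pointer (a point): Tip of the white pointer on the far edge of the carriage; it moves with the carriage
- load_mark: Green loading mark: block 30 x 24 x 34 mm with a black line across its top, standing on the bench along the rail's far edge, fixed. Origin under its middle, axes parallel to the rail's; the pointer is at the mark when its y in this frame is 0 (in line with the black line)
- drill_mark: Orange drilling mark, same shape and axes as the green one, farther towards the rail's +y
- block_top (a point): Centre of the top of the wooden backing block fixed on the carriage: 110 mm across the rail (x) by 68 mm along it (y), top 62 mm above the bench. Axes as the rail's
- blank1: Aluminium blank plate with scribed blue centre lines, 110 (x) x 68 (y) x 15 (z) mm, about 0.3 kg, lying flat; origin at the centre of its underside. Two or three of the four blanks are there, the others are absent (None)
- blank2: Aluminium blank plate with scribed blue centre lines, 110 (x) x 68 (y) x 15 (z) mm, about 0.3 kg, lying flat; origin at the centre of its underside. Two or three of the four blanks are there, the others are absent (None)
- blank3: Aluminium blank plate with scribed blue centre lines, 110 (x) x 68 (y) x 15 (z) mm, about 0.3 kg, lying flat; origin at the centre of its underside. Two or three of the four blanks are there, the others are absent (None)
- blank4: Aluminium blank plate with scribed blue centre lines, 110 (x) x 68 (y) x 15 (z) mm, about 0.3 kg, lying flat; origin at the centre of its underside. Two or three of the four blanks are there, the others are absent (None)
- template: Red drilling template: plate 110 (x) x 68 (y) x 10 mm with an upright grip rib on its middle, 70 (x) x 16 (y) mm, rising to 46 mm above the underside; about 0.3 kg. Origin at the centre of its underside, z up
- paint_can: Closed can, 60 mm across, 120 mm tall, at the left; not part of the job, loose; origin at the centre of its underside or near its middle
- grease_jar: Jar with green lid, 68 mm across, 70 mm tall, at the right; not part of the job, loose; origin at the centre of its underside or near its middle
- charger: Black and orange battery charger, 75 x 110 x 55 mm, left of the rail; not part of the job, loose; origin at the centre of its underside or near its middle
Not all that is in view belongs to the job. What is shaped like the blank2 but black, purple or yellow is not meant.

How it is judged:
By the outcome, as a careful person would: the job done as asked, in the order asked, and still so for the second after the job is handed in, with the robot touching nothing.
Of blank1, blank2, blank3, blank4 only 2 to 3 are there at a start; the rules pass over those that are not, and their reading is None.
At some moment in a run one of template may be knocked a few centimetres aside while the robot is not near it.
Once in a run the grip may slacken for a moment while it holds something.
It also fails if it takes over 210 s, if anything falls off the work surface, if the arm or the gripper's body presses on something with over 40 N, if the wrist force passes 120 N, or if a joint passes its speed limit or range.

## Working session

There is one attempt and no reset: what is moved stays moved. The work goes in short steps, Python scripts to look and compute and a tool call to move; the robot and the scene stay as the last step left them, time stands still between calls to the robot, and variables do not carry over. Pictures are saved under pics/ and viewed, at most 14 in all, crops included, and the job is handed in when it is done.

Besides the shell and the picture viewer there is one more tool, called after "Call:" as name(argument=value, ...) on one line, values as JSON. servo_tool: Moves the arm, as the interface text tells. Its arguments: {"type":"object","properties":{"increments":{"type":"array"},"force":{"type":"number"}},"required":["increments"]}

```bash
mkdir -p pics; ls; python3 - <<'E'
from station import *
import cv2,json
o=get_obs();print({k:(v if not hasattr(v,'tolist') else v.tolist()) for k,v in o.items()})
for n in ['side','top','wrist']:
    cv2.imwrite(f'pics/{n}0.png',get_image(n)[:,:,::-1]);c=get_calibration(n);print(n,{k:(v.tolist() if hasattr(v,'tolist') else v) for k,v in c.items()})
E
```

```text
pics
{'t': 0.0, 'q': [0.9950039075865932, 0.05334631940548715, 1.614317248473944, 2.3147238849332955e-05, 1.4759812135838548, -0.11899679866063023], 'dq': [-7.066523397501834e-05, -0.001289506262755177, 0.0003235889935762101, 0.0008738490744601476, -0.0009724070880470819, -0.00012550486260819806], 'effort': [-0.0003355081298650475, -39.36976432800293, -37.01703429222107, -0.00018373909369984176, 0.006972549454076216, -1.1439298361892725e-05], 'tool_pos': [0.2753197634708476, 0.5603933223375669, 0.2300556588234347], 'tool_rot': [-0.711150686218748, -3.0593029718596787, 0.0030178996704523426], 'contact_force': [0.7378421291569637, -0.10710254187815572, -0.1945455121734239], 'wrist_torque': [-0.008822015868472753, -0.04369106720082184, 0.0543276408557991], 'grip_force': 0.0, 'opening': 0.0853072224828805}
side {'fx': 566.6322110168096, 'fy': 566.6322110168096, 'cx': 304.36343788376524, 'cy': 242.8165913764326, 'R': [[0.9862082448331912, -0.16452261329543064, -0.018044598567960934], [-0.10365685780062307, -0.5289765617451316, -0.8422820507141301], [0.129029274406772, 0.8325359492771116, 
[... 187 characters left out ...]
922318691007, 'R': [[0.028383591127774516, -0.9992398925448372, 0.026720944999623974], [-0.9851147084219591, -0.032496254803259024, -0.1687987105237462], [0.1695387360027469, -0.021532082359662218, -0.9852882757974173]], 't': [-0.09412416220623955, 0.5395315427006206, 1.2278037448017791]}
wrist {'fx': 371.64829954431775, 'fy': 371.64829954431775, 'cx': 318.31592103714667, 'cy': 237.69238407333, 'mount': [[-0.0005231472374107628, -0.9601932902709804, -0.2793359476249998, 0.07187666249385577], [0.999999602595421, -0.0003006723686753037, -0.0008392884644130207, 0.00020677101853316948], [0.000721890551102643, -0.27933627568705666, 0.9601930659816889, -0.14157609285782072], [0.0, 0.0, 0.0, 1.0]]}
```

View pics/top0.png

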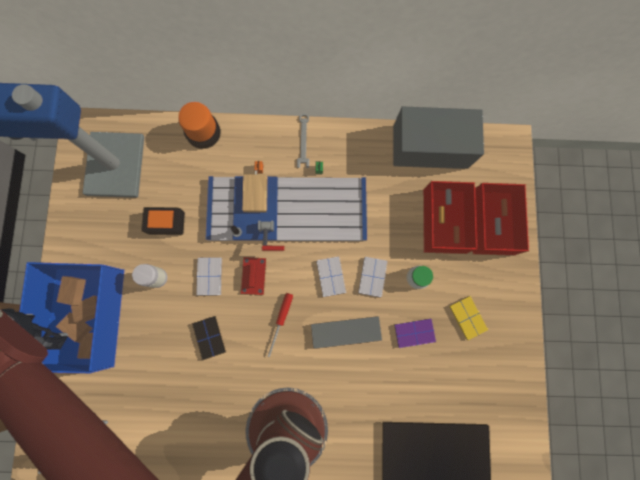

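View pics/side0.png

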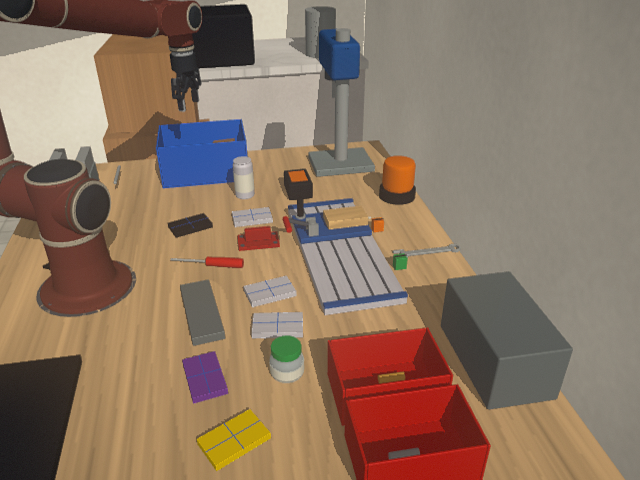

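The top view shows the rail at cols 207–367, rows 177–242. The carriage is at its left (+y) end, with the handle near (236,231) and the lever bar near (273,248). Blanks lie at (209,276), (331,276) and (373,277), and the template at (254,276). The green mark is at (319,167) and the orange one at (260,167). The side view agrees.

```bash
cat > h.py <<'E'
import numpy as np, cv2
from scipy.spatial.transform import Rotation as Ro
from station import *
def shot(name,fn=None):
    o=get_obs(); im=get_image(name)
    if fn: cv2.imwrite('pics/'+fn,im[:,:,::-1])
    return im,o
def ray(name,uv,o=None):
    c=get_calibration(name); uv=np.asarray(uv,float).reshape(-1,2)
    p=np.c_[(uv[:,0]-c['cx'])/c['fx'],(uv[:,1]-c['cy'])/c['fy']]
    if name!='wrist':
        R=np.array(c['R']);t=np.array(c['t']); d=np.c_[p,np.ones(len(p))]@R; C=-R.T@t
    else:
        r=np.linalg.norm(p,axis=1)+1e-12; d=np.c_[p*(np.sin(r)/r)[:,None],np.cos(r)]
        M=np.array(c['mount']);T=Ro.from_rotvec(o['tool_rot']).as_matrix()
        d=d@M[:3,:3].T@T.T; C=T@M[:3,3]+np.array(o['tool_pos'])
    return C,d/np.linalg.norm(d,axis=1)[:,None]
def onz(name,uv,z,o=None):
    C,d=ray(name,uv,o); return C+d*((z-C[2])/d[:,2])[:,None]
def tri(r1,r2):  # midpoint + gap
    (A,a),(B,b)=r1,r2; a=a.ravel();b=b.ravel()
    s=np.linalg.lstsq(np.c_[a,-b],B-A,rcond=None)[0]
    return (A+s[0]*a+B+s[1]*b)/2, np.linalg.norm(A+s[0]*a-B-s[1]*b)
def yaw(o):
    R=Ro.from_rotvec(o['tool_rot']).as_matrix(); return np.degrees(np.arctan2(R[1,0],R[0,0]))
def move(o,p):  # world displacement to p, in tool axes mm
    R=Ro.from_rotvec(o['tool_rot']).as_matrix(); return (R.T@(np.array(p)-o['tool_pos'])*1000).round(1)
def blobs(im,lo,hi,amin=30,roi=None):
    hsv=cv2.cvtColor(im,cv2.COLOR_RGB2HSV); m=cv2.inRange(hsv,np.array(lo),np.array(hi))
    if roi: k=np.zeros_like(m);x0,y0,x1,y1=roi;k[y0:y1,x0:x1]=1;m*=k
    cs,_=cv2.findContours(m,cv2.RETR_EXTERNAL,cv2.CHAIN_APPROX_NONE)
    return [(cv2.minAreaRect(c),cv2.contourArea(c),c) for c in cs if cv2.contourArea(c)>=amin]
E
python3 - <<'E'
from h import *
o=get_obs();print('yaw',yaw(o))
for n,uv,z in [('blankL',(209,276),.015),('blankM',(331,276),.015),('blankR',(373,277),.015),('templ',(254,276),.04),('green',(319.5,167),.034),('orange',(260,167),.034),('handle',(236,231),.098),('bar',(273,248),.084),('block',(255,193),.062),('railTL',(207,178),.027),('railTR',(366,178),.027),('railBL',(207,242),.027),('railBR',(367,241),.027),('can',(148,275),.12),('jar',(423,275),.07)]:
    print(n,onz('top',uv,z).round(3))
im=get_image('top');print(im[276,209],im[276,331],im[265,200], im[205,290])
E
```

```text
yaw 153.82826219103484
blankL [[0.428 0.245 0.015]]
blankM [[ 0.439 -0.114  0.015]]
blankR [[ 0.439 -0.239  0.015]]
templ [[0.43 0.11 0.04]]
green [[ 0.768 -0.07   0.034]]
orange [[0.761 0.11  0.034]]
handle [[0.549 0.16  0.098]]
bar [[0.507 0.055 0.084]]
block [[0.672 0.117 0.062]]
railTL [[0.723 0.269 0.027]]
railTR [[ 0.741 -0.214  0.027]]
railBL [[0.527 0.255 0.027]]
railBR [[ 0.545 -0.219  0.027]]
can [[0.417 0.384 0.12 ]]
jar [[ 0.445 -0.375  0.07 ]]
[132 139 162] [129 136 162] [172 166 163] [171 165 163]
```

Call:
servo_tool(increments=[[1, 0, 0, -10, -9.4], [1, 0, 0, -10, -9.4], [1, 0, 0, -10, -9.4], [1, -20, -50, -10, 0], [1, -25, -52, -10, 0], [1, -30, -52, -10, 0], [1, -30, -52, -10, 0], [1, -30, -52, 0, 0], [1, -30, -52, 0, 0], [1, -30, -52, 0, 0], [1, -30, -52, 0, 0], [1, 0, -46, 0, 0]])

```text
t: 1.7
tool_pos: [0.5178, 0.1069, 0.3007]
tool_rot: [0.053, -3.14, 0.0]
contact_force: [0.4, -0.2, 0.4]
opening: 0.0855
grip_force: 0.0
```

Call:
servo_tool(increments=[[1, 0, 0, 0, 0], [1, 0, 0, 0, 0], [1, 0, 0, 0, 0]])

```text
t: 2.08
tool_pos: [0.5166, 0.1102, 0.3013]
tool_rot: [0.058, -3.141, -0.0]
contact_force: [1.3, -0.1, 0.2]
opening: 0.0857
grip_force: 0.0
```

```bash
python3 - <<'E'
from h import *
im,o=shot('wrist','w1.png');print(o['tool_pos'],yaw(o),o['t'])
E
```

```text
[0.51655161 0.11024715 0.301278  ] -177.8726517863906 2.075
```

View pics/w1.png

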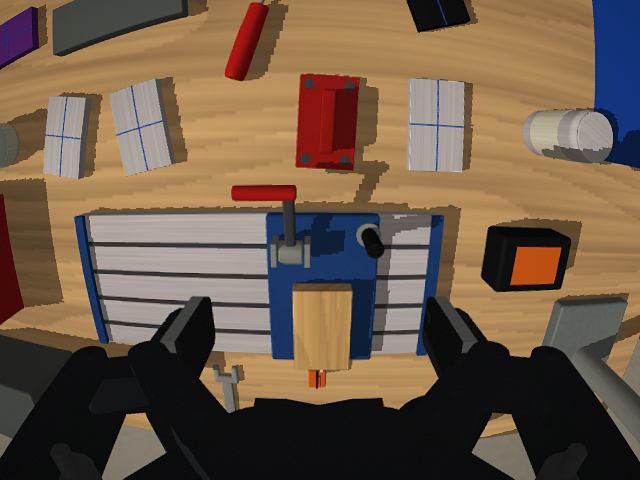

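Wrist view: the red lever bar spans (236,193)–(294,192), with its steel arm at col 289. The handle top is at about (373,245). The block spans (293–352, 283–370), with the orange mark just beyond it at (317,380). The template is at (328,121), and the blanks are at (66,137), (142,127) and (437,126).

```bash
python3 - <<'E'
from h import *
im=cv2.imread('pics/w1.png')[:,:,::-1].copy(); o=get_obs()
def rect(c,z):
    P=onz('wrist',c[:,0,:],z,o)[:,:2]; r=cv2.minAreaRect((P*1000).astype(np.float32)); return r
red=blobs(im,(0,120,60),(6,255,255),200)+blobs(im,(172,120,60),(180,255,255),200)
for r,a,c in red: print('red',np.round(r[0]),a)
for nm,roi in [('tmpl',(290,65,366,175)),('bar',(225,178,304,205))]:
    b=max(blobs(im,(0,120,30),(8,255,255),50,roi),key=lambda b:b[1]); print(nm,rect(b[2],.01 if nm=='tmpl' else .084))
for roi in [(40,90,92,182),(105,75,178,178),(405,72,470,176)]:
    hsv=cv2.cvtColor(im,cv2.COLOR_RGB2HSV); m=cv2.inRange(hsv,np.array((0,0,120)),np.array((180,50,255)))|cv2.inRange(hsv,np.array((105,50,60)),np.array((130,255,255)))
    k=np.zeros_like(m);x0,y0,x1,y1=roi;k[y0:y1,x0:x1]=1;m=cv2.morphologyEx(m*k,cv2.MORPH_OPEN,np.ones((3,3)))
    c=max(cv2.findContours(m,0,1)[0],key=cv2.contourArea); print('blank',rect(c,.015))
W=lambda uv,z:onz('wrist',uv,z,o).round(4)[0]
L=W((77,217),.027);Rr=W((443,216),.027);print('rail near',L,Rr,'yaw',np.degrees(np.arctan2(-(Rr-L)[0],(Rr-L)[1])))
L=W((101,343),.027);Rr=W((428,355),.027);print('rail far',L,Rr,'yaw',np.degrees(np.arctan2(-(Rr-L)[0],(Rr-L)[1])))
print('bar ends',W((233,193),.084),W((296,193),.084),'arm',W((289,205),.084),'handle',W((371,246),.098))
print('block',[W(p,.062) for p in [(293,284),(352,284),(351,371),(295,368)]])
E
```

```text
red [ 12. 259.] 1450.0
red [263. 192.] 911.0
red [327. 122.] 5292.5
red [246.  41.] 1581.0
tmpl ((431.69476318359375, 117.1017837524414), (67.89073944091797, 109.89254760742188), 88.91728210449219)
bar ((504.9054870605469, 55.845985412597656), (15.0286865234375, 65.10749053955078), 1.4423779249191284)
blank ((439.5345458984375, -237.78982543945312), (67.43968200683594, 109.06201171875), 81.15420532226562)
blank ((436.53387451171875, -113.15998840332031), (109.45924377441406, 67.3350601196289), 12.203630447387695)
blank ((426.5049133300781, 245.11228942871094), (109.29410552978516, 70.39466094970703), 2.871389389038086)
rail near [ 0.5487 -0.2115  0.027 ] [0.5333 0.2599 0.027 ] yaw 1.8711101195575344
rail far [ 0.7431 -0.209   0.027 ] [0.7284 0.2697 0.027 ] yaw 1.7588956847465957
bar ends [0.5061 0.0255 0.084 ] [0.5045 0.0884 0.084 ] arm [0.5167 0.0818 0.084 ] handle [0.5516 0.1636 0.098 ]
block [array([0.6103, 0.0859, 0.062 ]), array([0.6079, 0.1516, 0.062 ]), array([0.7282, 0.1595, 0.062 ]), array([0.7258, 0.0892, 0.062 ])]
```

Call:
servo_tool(increments=[[0.6, 7, -32, 0, 0], [0.6, 7, -32, 0, 0], [0.6, 0, 0, 10, 10], [0.6, 0, 0, 10, 10], [0.6, 0, 0, 10, 10], [0.6, 0, 0, 10, 10], [0.6, 0, 0, 10, 10], [0.6, 0, 0, 10, 10], [0.6, 0, 0, 10, 10], [0.6, 0, 0, 10, 10], [0.6, 0, 0, 10, 10.3], [0.6, 0, 0, 10, 0]])

```text
t: 3.62
tool_pos: [0.5051, 0.0456, 0.201]
tool_rot: [2.183, 2.259, 0.0]
contact_force: [0.3, -0.5, -0.5]
opening: 0.0514
grip_force: 0.0
```

Call:
servo_tool(increments=[[0.6, 0, 0, 0, 0], [0.6, 0, 0, 0, 0], [0.6, 0, 0, 0, 0]])

```text
t: 4.0
tool_pos: [0.5054, 0.0447, 0.202]
tool_rot: [2.186, 2.255, 0.001]
contact_force: [0.7, -0.0, -0.2]
opening: 0.0511
grip_force: 0.0
```

```bash
python3 - <<'E'
from h import *
im,o=shot('wrist','w2.png');print(o['tool_pos'],yaw(o),o['t'],o['opening'])
for r,a,c in blobs(im,(0,120,30),(8,255,255),200): print('red',np.round(r[0]),a)
E
```

```text
[0.50542298 0.04471338 0.20196182] 91.77125057387475 4.0 0.05107208191754525
red [  4. 256.] 443.0
red [149. 232.] 2142.5
red [319. 216.] 1835.5
red [242. 130.] 8478.5
```

View pics/w2.png

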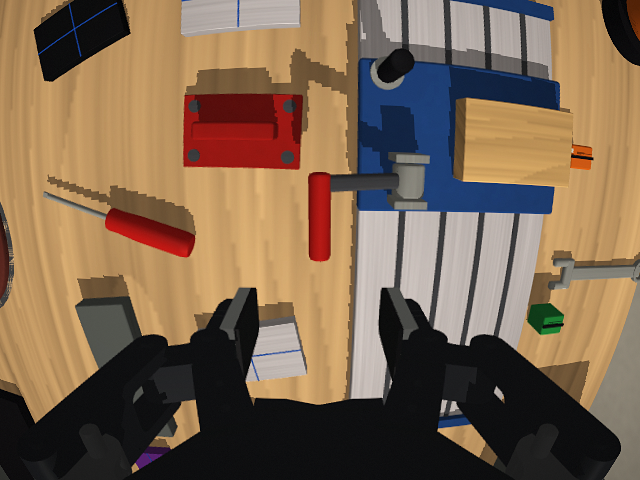

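The second wrist view has the bar at (319,216), the handle top at about (401,62) and the block at (455–573, 98–187). The orange mark is at (582,157) and the green one at (545,319), both with their black lines in view.

```bash
python3 - <<'E'
from h import *
o2=get_obs()
o1={'tool_pos':np.array([0.51655161,0.11024715,0.301278]),'tool_rot':[0.0583,-3.141,0.0]}
im1=cv2.imread('pics/w1.png')[:,:,::-1].copy();im2=cv2.imread('pics/w2.png')[:,:,::-1].copy()
a=np.radians(182.127)/2;o1['tool_rot']=Ro.from_matrix([[np.cos(2*a),np.sin(2*a),0],[np.sin(2*a),-np.cos(2*a),0],[0,0,-1]]).as_rotvec()
T=lambda p,q:tri(ray('wrist',p,o1),ray('wrist',q,o2))
for n,p,q in [('bar c',(263.5,192.5),(319,216)),('barL end',(233,193),(319,261)),('blk nl',(293,284),(455,181)),('blk nr',(352,284),(461,98)),('blk fl',(295,368),(570,187)),('handle far-top',(373,253),(407,55)),('tmpl corner',(299.5,74),(183,167)),('tmpl rib',(325,88),(192,137))]:
    P,g=T(p,q);print(n,P.round(4),round(g,4))
g=blobs(im2,(50,100,40),(85,255,255),50);print([(np.round(r[0]),x) for r,x,c in g])
hsv=cv2.cvtColor(im2,cv2.COLOR_RGB2HSV)
for nm,(x0,y0,x1,y1) in {'green':(522,298,572,340),'orange':(565,140,600,175)}.items():
    cv2.imwrite(f'pics/{nm}.png',cv2.resize(im2[y0:y1,x0:x1,::-1],None,fx=8,fy=8,interpolation=cv2.INTER_NEAREST))
A=cv2.imread('pics/green.png');B=cv2.imread('pics/orange.png');H=max(A.shape[0],B.shape[0])
pad=lambda I:cv2.copyMakeBorder(I,0,H-I.shape[0],0,0,0)
cv2.imwrite('pics/marks.png',np.hstack([pad(A),pad(B)]))
E
```

```text
bar c [0.5052 0.0556 0.0824] 0.0018
barL end [0.5055 0.0256 0.0915] 0.0007
blk nl [0.6162 0.0835 0.051 ] 0.0011
blk nr [ 0.6525  0.1627 -0.0397] 0.0016
blk fl [0.7087 0.0901 0.0875] 0.0026
handle far-top [0.55   0.1619 0.1313] 0.0059
tmpl corner [0.3775 0.0835 0.0114] 0.0014
tmpl rib [0.3966 0.1122 0.0393] 0.0003
[(array([546., 319.]), 742.0)]
```

View pics/marks.png

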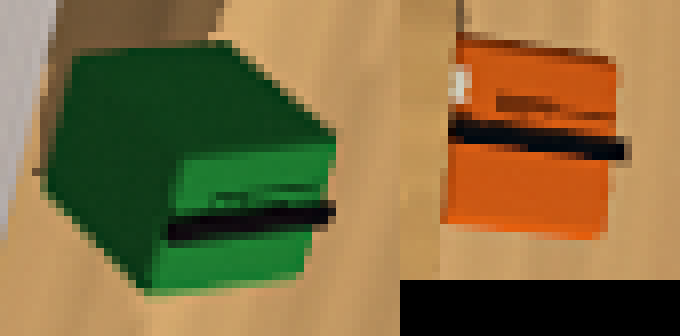

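```bash
python3 - <<'E'
from h import *
o=get_obs();W=lambda uv,z:onz('wrist',uv,z,o)[0]
t=np.radians(1.8);ex=np.array([np.cos(t),np.sin(t)]);ey=np.array([-np.sin(t),np.cos(t)])
for z in (.034,.036):
  for n,p in [('orange l',(571,156.4)),('orange r',(593.5,158.5)),('green l',(543.3,326.9)),('green r',(563.9,324.5)),('ptr',(572.2,150.6)),('bl n -',(455,181)),('bl n+',(461,98)),('bl f-',(570,187))]:
    if n[:2]=='bl': z=.062
    P=W(p,z);print(n,P.round(4),'rail x,y',round(P[:2]@ex,4),round(P[:2]@ey,4))
E
```

```text
orange l [0.7496 0.1162 0.034 ] rail x,y 0.7529 0.0926
orange r [0.7816 0.118  0.034 ] rail x,y 0.7849 0.0934
green l [ 0.7571 -0.0693  0.034 ] rail x,y 0.7546 -0.093
green r [ 0.7877 -0.0685  0.034 ] rail x,y 0.7852 -0.0932
ptr [0.7505 0.122  0.034 ] rail x,y 0.754 0.0984
bl n - [0.6123 0.0844 0.062 ] rail x,y 0.6147 0.0652
bl n+ [0.6128 0.151  0.062 ] rail x,y 0.6173 0.1316
bl f- [0.7304 0.0886 0.062 ] rail x,y 0.7328 0.0656
orange l [0.748  0.1162 0.036 ] rail x,y 0.7513 0.0926
orange r [0.7798 0.118  0.036 ] rail x,y 0.7831 0.0934
green l [ 0.7555 -0.0681  0.036 ] rail x,y 0.753 -0.0918
green r [ 0.7859 -0.0673  0.036 ] rail x,y 0.7834 -0.0919
ptr [0.7489 0.122  0.036 ] rail x,y 0.7524 0.0984
bl n - [0.6123 0.0844 0.062 ] rail x,y 0.6147 0.0652
bl n+ [0.6128 0.151  0.062 ] rail x,y 0.6173 0.1316
bl f- [0.7304 0.0886 0.062 ] rail x,y 0.7328 0.0656
```

Call:
servo_tool(increments=[[0.6, 1, 0, 45, 0], [0.6, 0, 0, 45, 0], [0.6, 0, 0, 35, 0], [0.6, 0, 0, 12, 0], [0.6, 0, 0, 0, 0], [0.1, 0, 0, 0, 0], [0.1, 0, 0, 0, 0], [0.1, 0, 0, 0, 0], [0.1, 0, 0, 0, 0], [0.1, 0, 0, 0, 0], [0.1, 0, 0, 0, 0]], force=30)

```text
t: 5.42
tool_pos: [0.5062, 0.0456, 0.0661]
tool_rot: [2.186, 2.253, 0.002]
contact_force: [-2.0, -0.5, 5.7]
opening: 0.015
grip_force: 29.4
```

Call:
servo_tool(increments=[[0.1, 0, 3.8, -8.6, 0], [0.1, 0, 4.8, -8, 0], [0.1, 0, 5.8, -7.4, 0], [0.1, 0, 6.6, -6.6, 0], [0.1, 0, 7.4, -5.7, 0], [0.1, 0, 8.1, -4.8, 0], [0.1, 0, 8.6, -3.7, 0], [0.1, 0, 9, -2.6, 0], [0.1, 0, 9.2, -1.5, 0], [0.1, 0, 7, -0.3, 0], [0.1, 0, 0, 0, 0], [0.1, 0, 0, 0, 0]])

```text
t: 6.92
tool_pos: [0.5765, 0.048, 0.1165]
tool_rot: [2.187, 2.254, 0.002]
contact_force: [-4.3, 0.2, 4.8]
opening: 0.015
grip_force: 30.5
```

Call:
servo_tool(increments=[[0.1, -6, 0, 0, 0], [0.1, -14, 0, 0, 0], [0.1, -20, 0, 0, 0], [0.1, -20, 0, 0, 0], [0.1, -20, 0, 0, 0], [0.1, -20, 0, 0, 0], [0.1, -20, 0, 0, 0], [0.1, -20, 0, 0, 0], [0.1, -20, 0, 0, 0], [0.1, -16, 0, 0, 0], [0.1, -10, 0, 0, 0], [0.1, -3, 0, 0, 0]], force=60)

```text
t: 8.43
tool_pos: [0.5821, -0.1409, 0.1165]
tool_rot: [2.188, 2.254, 0.004]
contact_force: [-3.4, 4.9, 7.3]
opening: 0.0143
grip_force: 58.6
```

Call:
servo_tool(increments=[[0.1, 0, 0, 0, 0], [0.1, 0, 0, 0, 0]])

```text
t: 8.68
tool_pos: [0.5822, -0.1412, 0.1166]
tool_rot: [2.186, 2.254, 0.002]
contact_force: [-3.8, 1.7, 5.9]
opening: 0.014
grip_force: 58.6
```

```bash
python3 - <<'E'
from h import *
im,o=shot('wrist','w3.png');print(o['tool_pos'],yaw(o),o['t'],o['opening'])
x0,y0,x1,y1=480,60,640,180
g=blobs(im,(50,100,40),(85,255,255),50);print([(np.round(r[0]),x) for r,x,c in g])
cv2.imwrite('pics/w3c.png',im[:,:,::-1])
E
```

```text
[ 0.58220666 -0.14116534  0.11660673] 91.73042898854813 8.675 0.013957247167146985
[(array([581., 165.]), 361.5), (array([582., 147.]), 342.0)]
```

View pics/w3.png

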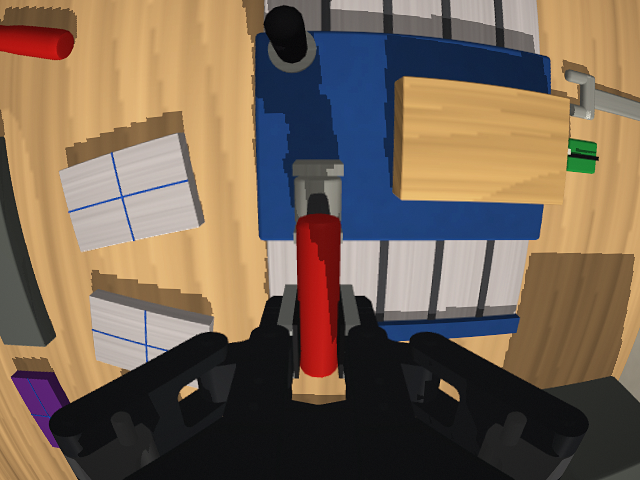

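The carriage is near the green mark now (mark top at about (581,156)). I'm checking where the pointer is against the black line.

```bash
cat > ptr.py <<'E'
from h import *
def ptr(im,o,roi,save=None):
    x0,y0,x1,y1=roi; s=im[y0:y1,x0:x1].astype(int)
    if save: cv2.imwrite('pics/'+save,cv2.resize(im[y0:y1,x0:x1,::-1],None,fx=10,fy=10,interpolation=cv2.INTER_NEAREST))
    white=(s.min(2)>150)&(s.max(2)-s.min(2)<30); blk=s.max(2)<50
    t=np.radians(1.8);ex=np.array([np.cos(t),np.sin(t)]);ey=np.array([-np.sin(t),np.cos(t)])
    for n,m in (('white',white),('black',blk)):
        v,u=np.nonzero(m)
        for z in (.034,.038):
            P=onz('wrist',np.c_[u+x0,v+y0],z,o)[:,:2]
            print(n,len(u),z,'px',u.mean().round(1)+x0,v.mean().round(1)+y0,'rail x',(P@ex).min().round(4),(P@ex).max().round(4),'y mean',(P@ey).mean().round(4),'rng',(P@ey).min().round(4),(P@ey).max().round(4))
E
python3 - <<'E'
from ptr import *
im=cv2.imread('pics/w3.png')[:,:,::-1].copy();ptr(im,get_obs(),(562,134,606,178),'p3.png')
E
```

```text
white 13 0.034 px 568.9 151.1 rail x 0.7526 0.7548 y mean -0.09 rng -0.0914 -0.0884
white 13 0.038 px 568.9 151.1 rail x 0.7494 0.7516 y mean -0.0899 rng -0.0914 -0.0884
black 107 0.034 px 583.2 156.2 rail x 0.753 0.7839 y mean -0.0923 rng -0.0936 -0.0909
black 107 0.038 px 583.2 156.2 rail x 0.7498 0.7802 y mean -0.0922 rng -0.0935 -0.0909
```

View pics/p3.png

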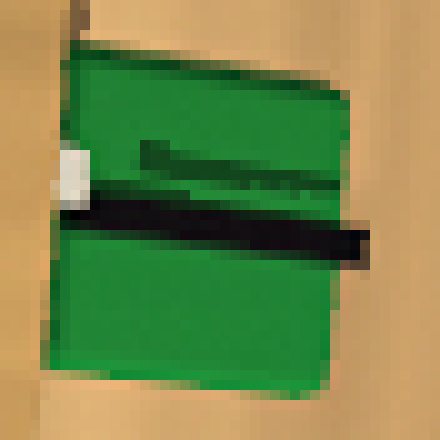

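Call:
servo_tool(increments=[[0.1, -1.3, 0, 0, 0], [0.1, -1, 0, 0, 0], [0.1, 0, 0, 0, 0], [0.1, 0, 0, 0, 0]])

```text
t: 9.22
tool_pos: [0.5822, -0.1427, 0.1166]
tool_rot: [2.187, 2.255, 0.003]
contact_force: [-2.5, 3.6, 6.6]
opening: 0.014
grip_force: 58.6
```

```bash
python3 - <<'E'
from ptr import *
im,o=shot('wrist','w4.png');print(o['tool_pos'],o['contact_force'].round(1));ptr(im,o,(562,134,606,178))
E
```

```text
[ 0.58220728 -0.14272292  0.11655024] [-2.5  3.6  6.6]
white 14 0.034 px 568.8 151.3 rail x 0.7526 0.7547 y mean -0.0915 rng -0.0935 -0.0899
white 14 0.038 px 568.8 151.3 rail x 0.7494 0.7516 y mean -0.0915 rng -0.0935 -0.0899
black 101 0.034 px 584.1 154.3 rail x 0.7556 0.7839 y mean -0.0922 rng -0.0936 -0.0909
black 101 0.038 px 584.1 154.3 rail x 0.7524 0.7802 y mean -0.0922 rng -0.0935 -0.0908
```

Call:
servo_tool(increments=[[0.1, -1, 0, 0, 0], [0.1, 0, 0, 0, 0], [0.1, 0, 0, 0, 0]])

```text
t: 9.65
tool_pos: [0.5822, -0.1436, 0.1165]
tool_rot: [2.187, 2.255, 0.004]
contact_force: [-3.8, 4.5, 6.8]
opening: 0.0139
grip_force: 58.6
```

```bash
python3 - <<'E'
from ptr import *
im,o=shot('wrist','w5.png');print(o['tool_pos'],o['contact_force'].round(1));ptr(im,o,(562,134,606,178))
E
```

```text
[ 0.58223012 -0.14364516  0.1165348 ] [-3.8  4.5  6.8]
white 14 0.034 px 568.9 151.2 rail x 0.7525 0.7547 y mean -0.0924 rng -0.0944 -0.0908
white 14 0.038 px 568.9 151.2 rail x 0.7494 0.7515 y mean -0.0924 rng -0.0944 -0.0908
black 107 0.034 px 584.1 153.2 rail x 0.7555 0.7838 y mean -0.0923 rng -0.0937 -0.0909
black 107 0.038 px 584.1 153.2 rail x 0.7523 0.7801 y mean -0.0923 rng -0.0937 -0.0909
```

Call:
servo_tool(increments=[[0.1, 0.5, -7, 0.3, 0], [0.1, 0, -9.2, 1.5, 0], [0.1, 0, -9, 2.6, 0], [0.1, 0, -8.6, 3.7, 0], [0.1, 0, -8.1, 4.8, 0], [0.1, 0, -7.4, 5.7, 0], [0.1, 0, -6.6, 6.6, 0], [0.1, 0, -5.8, 7.4, 0], [0.1, 0, -4.8, 8, 0], [0.1, 0, -3.8, 8.6, 0], [0.1, 0, -0.5, 2, 0], [0.1, 0, 0, 0, 0]], force=40)

```text
t: 11.2
tool_pos: [0.5137, -0.1477, 0.0669]
tool_rot: [2.182, 2.249, 0.004]
contact_force: [-0.5, 0.8, 11.9]
opening: 0.0138
grip_force: 67.4
```

Call:
servo_tool(increments=[[0.1, 0, 0, 2, 0], [0.1, 0, 0, 2, 0], [0.4, 0, 0, -4, 0], [0.4, 0, 0, 0, 0], [0.4, 0, 0, 0, 0], [0.4, 0, 0, -20, 0], [0.4, 0, 0, -40, 0], [0.4, 0, 0, -40, 0], [0.4, 0, 0, 0, 0], [0.4, 0, 0, 0, 0], [0.4, 0, 0, 0, 0]])

```text
t: 12.58
tool_pos: [0.5092, -0.1455, 0.1601]
tool_rot: [-2.185, -2.252, 0.002]
contact_force: [-0.2, -0.0, -0.7]
opening: 0.0338
grip_force: 0.0
```

```bash
python3 - <<'E'
from ptr import *
im,o=shot('wrist','w6.png');print(o['t'],o['tool_pos'],yaw(o))
print([(np.round(r[0]),np.round(r[1]),x) for r,x,c in blobs(im,(0,120,30),(8,255,255),200)])
print([(np.round(r[0]),x) for r,x,c in blobs(im,(50,100,40),(85,255,255),50)])
E
```

```text
12.575 [ 0.50917241 -0.14552816  0.16009126] 91.72795299627062
[(array([468., 444.]), array([62., 12.]), 363.5), (array([324., 238.]), array([104.,  25.]), 2490.5), (array([125.,  29.]), array([99., 30.]), 2602.5)]
[(array([611., 164.]), 170.0), (array([613., 150.]), 165.0)]
```

View pics/w6.png

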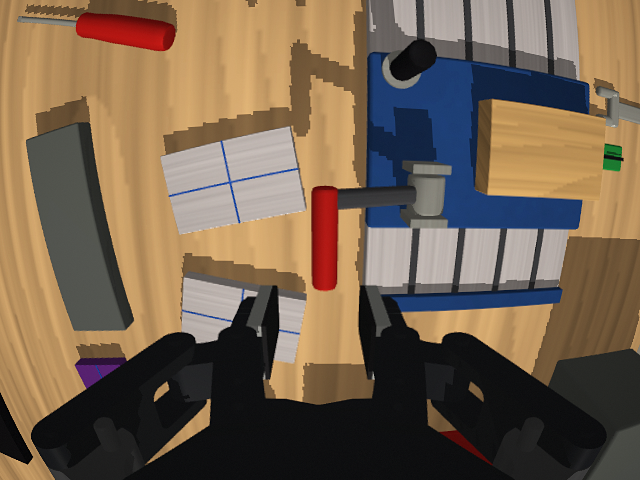

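The lever looks closed (bar at (324,238)) and the green mark is still beside the pointer. I'm checking the bar's height, the pointer and the block's place.

```bash
python3 - <<'E'
from ptr import *
im=cv2.imread('pics/w6.png')[:,:,::-1].copy();o=get_obs()
ptr(im,o,(600,140,628,175))
W=lambda uv,z:onz('wrist',uv,z,o)[0].round(4)
print('bar',W((324,187),.084),W((324,290),.084),'blank?')
hsv=cv2.cvtColor(im,cv2.COLOR_RGB2HSV);k=np.zeros(im.shape[:2],np.uint8);k[90:205,470:612]=1
m=cv2.inRange(hsv,np.array((12,70,140)),np.array((25,180,255)))*k;m=cv2.morphologyEx(m,cv2.MORPH_OPEN,np.ones((5,5)))
c=max(cv2.findContours(m,0,1)[0],key=cv2.contourArea);print(cv2.boundingRect(c))
for p in [(478,192),(493,100),(606,118),(600,199)]: print('blk',p,W(p,.062))
print(cv2.minAreaRect((onz('wrist',c[:,0],.062,o)[:,:2]*1000).astype(np.float32)))
E
```

```text
ptr.py:11: RuntimeWarning: Mean of empty slice.
  print(n,len(u),z,'px',u.mean().round(1)+x0,v.mean().round(1)+y0,'rail x',(P@ex).min().round(4),(P@ex).max().round(4),'y mean',(P@ey).mean().round(4),'rng',(P@ey).min().round(4),(P@ey).max().round(4))
  ret = ret.dtype.type(ret / rcount)
Traceback (most recent call last):
  File "ptr.py", line 11, in ptr
    print(n,len(u),z,'px',u.mean().round(1)+x0,v.mean().round(1)+y0,'rail x',(P@ex).min().round(4),(P@ex).max().round(4),'y mean',(P@ey).mean().round(4),'rng',(P@ey).min().round(4),(P@ey).max().round(4))
                                                                             ~~~~~~~~~~^^
ValueError: zero-size array to reduction operation minimum which has no identity
```

Call:
servo_tool(increments=[[1, 12, 10, -20, 0], [1, 13, 10, -20, 0], [1, 0, 0, -10, -10], [1, 0, 0, -10, -10], [1, 0, 0, -10, -10], [1, 0, 0, -10, -10], [1, 0, 0, -10, -10], [1, 0, 0, -10, -10], [1, 0, 0, -10, -10], [1, 0, 0, -10, -10], [1, 0, 0, -20, -10], [1, 0, 0, 0, 0]])

```text
t: 14.12
tool_pos: [0.5313, -0.12, 0.3062]
tool_rot: [-0.046, 3.135, -0.003]
contact_force: [-0.2, -0.6, -0.2]
opening: 0.0854
grip_force: 0.0
```

Call:
servo_tool(increments=[[1, 0, 0, 0, 0], [1, 0, 0, 0, 0], [1, 0, 0, 0, 0]])

```text
t: 14.5
tool_pos: [0.5293, -0.1203, 0.3015]
tool_rot: [0.046, -3.14, -0.001]
contact_force: [-0.4, -0.5, -0.4]
opening: 0.0856
grip_force: 0.0
```

```bash
python3 - <<'E'
from ptr import *
im,o=shot('wrist','w7.png');print(o['t'],o['tool_pos'],yaw(o))
hsv=cv2.cvtColor(im,cv2.COLOR_RGB2HSV)
print([(np.round(r[0]),x) for r,x,c in blobs(im,(50,100,40),(85,255,255),50)])
print([(np.round(r[0]),x) for r,x,c in blobs(im,(0,120,30),(8,255,255),200)])
E
```

```text
14.5 [ 0.52929441 -0.12028784  0.30151019] -178.31501693880062
[(array([356., 375.]), 90.0), (array([346., 375.]), 122.0), (array([ 99., 125.]), 1852.0)]
[(array([ 65., 266.]), 18064.0), (array([300., 188.]), 916.5), (array([506., 126.]), 3951.0), (array([441.,  42.]), 1477.5)]
```

View pics/w7.png

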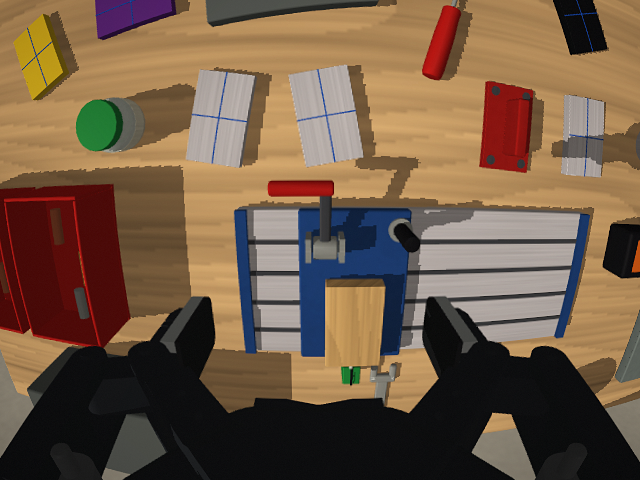

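The view is clear: the block spans (326–385, 279–366), the green mark is at (351,375), and the blanks are at (221,118) and (327,115). The template is at (506,126) and the third blank at (583,135).

```bash
cat > meas.py <<'E'
from h import *
def rect(c,z,o):
    P=(onz('wrist',c[:,0],z,o)[:,:2]*1000).astype(np.float32); (c0,(w,h),a)=cv2.minAreaRect(P)
    if w<h: a-=90
    a=(a+90)%180-90
    return np.round(c0,1),np.round((max(w,h),min(w,h)),1),round(a,1)
def blk(im,o,roi,z,kind):
    hsv=cv2.cvtColor(im,cv2.COLOR_RGB2HSV);I=lambda a,b:cv2.inRange(hsv,np.array(a),np.array(b))
    if kind=='alu': m=I((0,0,120),(180,50,255))|I((105,50,60),(130,255,255))
    if kind=='wood': m=I((12,70,120),(28,190,255))
    if kind=='red': m=I((0,120,30),(8,255,255))|I((172,120,30),(180,255,255))
    k=np.zeros_like(m);x0,y0,x1,y1=roi;k[y0:y1,x0:x1]=1
    m=cv2.morphologyEx(m*k,cv2.MORPH_OPEN,np.ones((3,3)))
    c=max(cv2.findContours(m,0,1)[0],key=cv2.contourArea); return rect(c,z,o),cv2.boundingRect(c)
E
python3 - <<'E'
from ptr import *; from meas import *
im=cv2.imread('pics/w7.png')[:,:,::-1].copy();o=get_obs()
ptr(im,o,(335,362,366,390))
print('M',blk(im,o,(285,60,365,170),.015,'alu'));print('R',blk(im,o,(180,65,258,170),.015,'alu'))
print('L',blk(im,o,(558,90,608,180),.015,'alu'));print('T',blk(im,o,(478,78,538,176),.01,'red'))
print('bar',blk(im,o,(265,178,336,198),.084,'red'))
W=lambda uv,z:onz('wrist',uv,z,o)[0].round(4)
for p in [(326,280),(384,280),(382,365),(328,366)]: print(p,W(p,.062))
s=im[300:372,326:388]; print(im[320,350],im[320,340],im[320,375],im[363,350],im[364:372,335].tolist())
E
```

```text
white 3 0.034 px 350.0 367.0 rail x 0.7526 0.7526 y mean -0.0946 rng -0.096 -0.0933
white 3 0.038 px 350.0 367.0 rail x 0.7497 0.7497 y mean -0.095 rng -0.0963 -0.0937
black 34 0.034 px 351.1 376.5 rail x 0.7527 0.7824 y mean -0.0924 rng -0.0939 -0.0906
black 34 0.038 px 351.1 376.5 rail x 0.7498 0.7792 y mean -0.0929 rng -0.0943 -0.091
M ((array([ 436.8, -113.7]), array([109.6,  67.5]), 12.1), (289, 65, 74, 102))
R ((array([ 439.6, -238.5]), array([109.3,  67.7]), -9.0), (186, 70, 69, 97))
L ((array([403.1, 239.1]), array([78. , 62.2]), -85.8), (563, 95, 41, 46))
T ((array([431.8, 114.2]), array([109.5,  71.5]), -1.0), (479, 81, 54, 92))
bar ((array([ 512.3, -137.9]), array([63.8, 15. ]), -88.6), (268, 181, 66, 16))
(326, 280) [ 0.6167 -0.1089  0.062 ]
(384, 280) [ 0.6154 -0.0437  0.062 ]
(382, 365) [ 0.732  -0.0341  0.062 ]
(328, 366) [ 0.7337 -0.102   0.062 ]
[188 144  87] [200 155  92] [181 140  82] [184 141  83] [[186, 143, 85], [189, 145, 85], [188, 145, 90], [188, 147, 95], [195, 153, 99], [201, 157, 102], [205, 161, 106], [206, 162, 106]]
```

Call:
servo_tool(increments=[[0.5, -20, -22, 0, 0], [0.5, -20, -23, 0, 0], [0.5, 0, 0, 10, 10], [0.5, 0, 0, 10, 10], [0.5, 0, 0, 10, 10], [0.5, 0, 0, 10, 10], [0.5, 0, 0, 10, 10], [0.5, 0, 0, 10, 10], [0.5, 0, 0, 10, 10], [0.5, 0, 0, 10, 10], [0.5, 0, 0, 10, 9.9], [0.5, 0, 0, 10, 0]])

```text
t: 16.05
tool_pos: [0.5708, -0.1642, 0.2017]
tool_rot: [-2.184, -2.258, 0.0]
contact_force: [-0.1, 0.4, -0.2]
opening: 0.0427
grip_force: 0.0
```

Call:
servo_tool(increments=[[0.5, 0, 0, 0, 0], [0.5, 0, 0, 0, 0], [0.5, 0, 0, 0, 0]])

```text
t: 16.42
tool_pos: [0.5712, -0.1643, 0.203]
tool_rot: [2.184, 2.257, 0.001]
contact_force: [0.3, -0.3, 0.7]
opening: 0.0425
grip_force: 0.0
```

```bash
python3 - <<'E'
from ptr import *
im,o=shot('wrist','w8.png');print(o['t'],o['tool_pos'],yaw(o))
g=blobs(im,(50,100,40),(85,255,255),50);print([(np.round(r[0]),x) for r,x,c in g])
v=np.vstack([c for r,a,c in g if r[0][0]>400]);x,y,w,h=cv2.boundingRect(v);print(x,y,w,h)
ptr(im,o,(x-3,y-4,x+w+6,y+h+4),'p8.png')
print([(np.round(r[0]),np.round(r[1]),x) for r,x,c in blobs(im,(0,120,30),(8,255,255),200)])
E
```

```text
16.425 [ 0.57121046 -0.16434538  0.2029711 ] 91.86379119061857
[(array([195., 419.]), 651.0), (array([533., 132.]), 278.5), (array([534., 118.]), 271.5)]
519 112 30 27
white 16 0.034 px 521.2 125.4 rail x 0.7475 0.7532 y mean -0.0945 rng -0.0962 -0.093
white 16 0.038 px 521.2 125.4 rail x 0.7451 0.7507 y mean -0.0947 rng -0.0963 -0.0933
black 79 0.034 px 536.2 125.0 rail x 0.7477 0.7825 y mean -0.0923 rng -0.0981 -0.0907
black 79 0.038 px 536.2 125.0 rail x 0.7453 0.7797 y mean -0.0925 rng -0.0983 -0.0909
[(array([237., 194.]), array([89., 22.]), 1737.0), (array([94., 30.]), array([80., 25.]), 1758.0)]
```

View pics/p8.png

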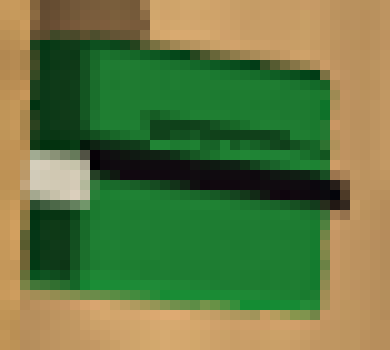

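Call:
servo_tool(increments=[[0.6, 9, -29, 10, 0], [0.6, 9, -29, 20, 0], [0.6, 0, 0, 40, 0], [0.6, 0, 0, 40, 0], [0.6, 0, 0, 20, 0], [0.6, 0, 0, 7, 0], [0.6, 0, 0, 0, 0], [0.1, 0, 0, 0, 0], [0.1, 0, 0, 0, 0], [0.1, 0, 0, 0, 0], [0.1, 0, 0, 0, 0], [0.1, 0, 0, 0, 0]], force=40)

```text
t: 17.98
tool_pos: [0.5126, -0.1485, 0.0665]
tool_rot: [2.185, 2.256, -0.001]
contact_force: [-3.2, 0.4, 5.5]
opening: 0.0148
grip_force: 39.1
```

Call:
servo_tool(increments=[[0.1, 0, 3.8, -8.6, 0], [0.1, 0, 4.8, -8, 0], [0.1, 0, 5.8, -7.4, 0], [0.1, 0, 6.6, -6.6, 0], [0.1, 0, 7.4, -5.7, 0], [0.1, 0, 8.1, -4.8, 0], [0.1, 0, 8.6, -3.7, 0], [0.1, 0, 9, -2.6, 0], [0.1, 0, 9.2, -1.5, 0], [0.1, 0, 7, -0.3, 0], [0.1, 0, 0, 0, 0], [0.1, 0, 0, 0, 0]])

```text
t: 19.48
tool_pos: [0.5845, -0.1458, 0.1192]
tool_rot: [2.184, 2.255, 0.003]
contact_force: [-5.5, 2.3, 8.0]
opening: 0.0146
grip_force: 39.8
```

```bash
python3 - <<'E'
from ptr import *
im,o=shot('wrist','w9.png');print(o['t'],o['tool_pos'],yaw(o),o['contact_force'].round(1))
ptr(im,o,(562,134,606,178))
E
```

```text
19.475 [ 0.58447469 -0.14584452  0.11919225] 91.84727971381237 [-5.5  2.3  8. ]
white 13 0.034 px 563.8 149.8 rail x 0.752 0.754 y mean -0.0939 rng -0.0956 -0.0926
white 13 0.038 px 563.8 149.8 rail x 0.7489 0.7509 y mean -0.0939 rng -0.0955 -0.0926
black 114 0.034 px 579.6 149.5 rail x 0.7528 0.7838 y mean -0.0922 rng -0.0937 -0.0907
black 114 0.038 px 579.6 149.5 rail x 0.7497 0.7802 y mean -0.0922 rng -0.0937 -0.0908
```

Call:
servo_tool(increments=[[0.1, 1.5, 0, 0, 0], [0.1, 1.5, 0, 0, 0], [0.1, 0, 0, 0, 0], [0.1, 0, 0, 0, 0]])

```text
t: 20.02
tool_pos: [0.5844, -0.1446, 0.1193]
tool_rot: [2.182, 2.253, -0.0]
contact_force: [-4.6, -4.0, 6.6]
opening: 0.0146
grip_force: 39.7
```

```bash
python3 - <<'E'
from ptr import *
im,o=shot('wrist','w10.png');print(o['t'],o['tool_pos'],yaw(o),o['contact_force'].round(1))
ptr(im,o,(562,134,606,178))
E
```

```text
20.025 [ 0.5844486  -0.14459234  0.11926517] 91.83165300031362 [-4.6 -4.   6.6]
white 14 0.034 px 563.9 149.6 rail x 0.752 0.7542 y mean -0.0929 rng -0.0947 -0.0909
white 14 0.038 px 563.9 149.6 rail x 0.7489 0.751 y mean -0.0929 rng -0.0946 -0.0909
black 107 0.034 px 580.1 150.9 rail x 0.7558 0.784 y mean -0.0923 rng -0.0937 -0.0909
black 107 0.038 px 580.1 150.9 rail x 0.7527 0.7803 y mean -0.0923 rng -0.0936 -0.0909
```

Call:
servo_tool(increments=[[0.1, 0, -7, 0.3, 0], [0.1, 0, -9.2, 1.5, 0], [0.1, 0, -9, 2.6, 0], [0.1, 0, -8.6, 3.7, 0], [0.1, 0, -8.1, 4.8, 0], [0.1, 0, -7.4, 5.7, 0], [0.1, 0, -6.6, 6.6, 0], [0.1, 0, -5.8, 7.4, 0], [0.1, 0, -4.8, 8, 0], [0.1, 0, -3.8, 8.6, 0], [0.1, 0, -0.5, 3, 0], [0.1, 0, 0, 1, 0]])

```text
t: 21.58
tool_pos: [0.514, -0.1469, 0.0679]
tool_rot: [2.182, 2.254, -0.001]
contact_force: [-15.5, -0.9, 27.4]
opening: 0.0144
grip_force: 50.0
```

Call:
servo_tool(increments=[[0.1, 0, 0, 0, 0], [0.4, 0, 0, -4, 0], [0.4, 0, 0, 0, 0], [0.4, 0, 0, 0, 0], [0.4, 0, 0, -20, 0], [0.4, 0, 0, -40, 0], [0.4, -9, 29, -40, 0], [0.4, -9, 29, -34, 0], [0.4, 0, 0, 0, 0], [0.4, 0, 0, 0, 0], [0.4, 0, 0, 0, 0]])

```text
t: 22.95
tool_pos: [0.5687, -0.1605, 0.1969]
tool_rot: [-2.183, -2.254, 0.002]
contact_force: [-1.0, -0.1, 0.6]
opening: 0.0341
grip_force: 0.0
```

```bash
python3 - <<'E'
from ptr import *; from meas import *
im,o=shot('wrist','w11.png');print(o['t'],o['tool_pos'],yaw(o))
g=blobs(im,(50,100,40),(85,255,255),50)
v=np.vstack([c for r,a,c in g if r[0][0]>400]);x,y,w,h=cv2.boundingRect(v);print(x,y,w,h)
ptr(im,o,(x-3,y+3,x+w+6,y+h-3),'p11.png')
print([(np.round(r[0]),np.round(r[1]),x,rect(c,.084,o)) for r,x,c in blobs(im,(0,120,30),(8,255,255),200)])
E
```

```text
22.95 [ 0.56870762 -0.16050953  0.19688621] 91.83043297401164
525 116 30 28
white 15 0.034 px 527.5 128.7 rail x 0.7482 0.7527 y mean -0.093 rng -0.0944 -0.0915
white 15 0.038 px 527.5 128.7 rail x 0.7458 0.7502 y mean -0.0932 rng -0.0945 -0.0917
black 79 0.034 px 543.0 130.1 rail x 0.7484 0.7833 y mean -0.0924 rng -0.0953 -0.0896
black 79 0.038 px 543.0 130.1 rail x 0.7459 0.7804 y mean -0.0926 rng -0.0954 -0.0898
[(array([434., 421.]), array([37., 14.]), 314.5, (array([ 685.3, -344.2]), array([56.3, 13.9]), -63.8)), (array([240., 199.]), array([92., 23.]), 1895.5, (array([ 511.7, -137.1]), array([66.5, 16.4]), -88.5)), (array([94., 33.]), array([81., 26.]), 1799.5, (array([385.8,  -2.9]), array([86.2, 20.4]), -16.6))]
```

```bash
python3 - <<'E'
from meas import *
t=np.radians(1.8);ex=np.array([np.cos(t),np.sin(t)]);ey=np.array([-np.sin(t),np.cos(t)])
def mk(p,y):
    y=np.radians(y);return {'tool_pos':np.array(p),'tool_rot':Ro.from_matrix([[np.cos(y),np.sin(y),0],[np.sin(y),-np.cos(y),0],[0,0,-1]]).as_rotvec()}
S={'w7':mk([.52929441,-.12028784,.30151019],181.685),'w11':mk([.56870762,-.16050953,.19688621],91.83)}
for n,roi in (('w7',(318,270,392,372)),('w11',(380,60,545,185))):
    im=cv2.imread(f'pics/{n}.png')[:,:,::-1].copy();o=S[n]
    hsv=cv2.cvtColor(im,cv2.COLOR_RGB2HSV);m=cv2.inRange(hsv,np.array((10,60,90)),np.array((28,200,255)));k=np.zeros_like(m);x0,y0,x1,y1=roi;k[y0:y1,x0:x1]=1
    m=cv2.morphologyEx(m*k,cv2.MORPH_OPEN,np.ones((3,3)));c=max(cv2.findContours(m,0,1)[0],key=cv2.contourArea)
    q=cv2.approxPolyDP(c,5,True)[:,0]
    for p in q: 
        A=onz('wrist',p,.062,o)[0,:2];B=onz('wrist',p,.038,o)[0,:2];print(n,p,'62:',(A@ex).round(4),(A@ey).round(4),'38:',(B@ex).round(4),(B@ey).round(4))
E
```

```text
w7 [326 281] 62: 0.615 -0.1295 38: 0.6251 -0.129
w7 [325 356] 62: 0.7156 -0.1301 38: 0.7321 -0.1296
w7 [318 357] 62: 0.7171 -0.1386 38: 0.7337 -0.1387
w7 [318 371] 62: 0.7389 -0.1387 38: 0.7569 -0.1388
w7 [350 365] 62: 0.73 -0.0988 38: 0.7474 -0.0964
w7 [388 371] 62: 0.7416 -0.0497 38: 0.7597 -0.0442
w7 [391 355] 62: 0.7165 -0.0481 38: 0.7331 -0.0425
w7 [379 355] 62: 0.7158 -0.0634 38: 0.7323 -0.0587
w7 [382 281] 62: 0.6156 -0.0665 38: 0.6258 -0.0621
w7 [363 280] 62: 0.6141 -0.0881 38: 0.6242 -0.085
w7 [356 287] 62: 0.6226 -0.0957 38: 0.6332 -0.0931
w7 [348 286] 62: 0.6212 -0.1048 38: 0.6318 -0.1027
w7 [359 280] 62: 0.6141 -0.0926 38: 0.6242 -0.0898
w11 [544  60] 62: 0.7501 -0.0335 38: 0.7664 -0.0271
w11 [514  60] 62: 0.7196 -0.0387 38: 0.7333 -0.0328
w11 [514  85] 62: 0.7194 -0.0599 38: 0.733 -0.0558
w11 [399  72] 62: 0.6223 -0.0596 38: 0.6274 -0.0555
w11 [393  80] 62: 0.6177 -0.066 38: 0.6225 -0.0625
w11 [399  82] 62: 0.6223 -0.0673 38: 0.6274 -0.0639
w11 [393 158] 62: 0.6185 -0.1251 38: 0.6234 -0.1267
w11 [510 166] 62: 0.7183 -0.1266 38: 0.7318 -0.1284
w11 [510 184] 62: 0.7197 -0.1415 38: 0.7334 -0.1445
w11 [544 184] 62: 0.7549 -0.1396 38: 0.7716 -0.1425
w11 [544 144] 62: 0.7515 -0.1056 38: 0.7679 -0.1055
w11 [524 141] 62: 0.7306 -0.105 38: 0.7452 -0.1049
w11 [525 116] 62: 0.7306 -0.0842 38: 0.7452 -0.0823
w11 [544 117] 62: 0.7502 -0.0828 38: 0.7665 -0.0807
w11 [544 102] 62: 0.7498 -0.07 38: 0.7661 -0.0668
w11 [529  96] 62: 0.7342 -0.067 38: 0.7491 -0.0636
w11 [533  89] 62: 0.7382 -0.0606 38: 0.7535 -0.0565
w11 [543  91] 62: 0.7487 -0.0607 38: 0.7648 -0.0567
w11 [543  75] 62: 0.7487 -0.0469 38: 0.7649 -0.0417
w11 [530  65] 62: 0.7354 -0.0404 38: 0.7504 -0.0347
```

```bash
python3 - <<'E'
import cv2
im=cv2.imread('pics/w11.png')[50:200,380:560]; cv2.imwrite('pics/c11.png',cv2.resize(im,None,fx=4,fy=4))
E
```

```text
(no output)
```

View pics/c11.png

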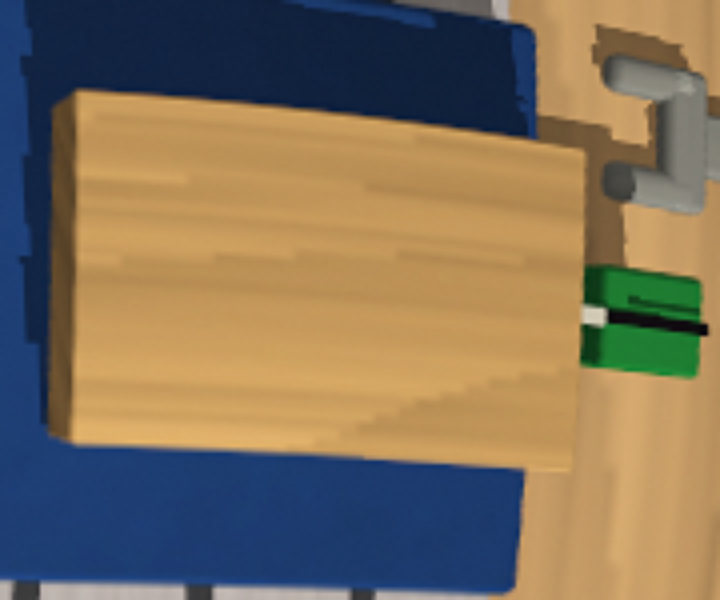

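The crop shows the block top's corners clearly at full-image (399.3,73), (397.5,160.8), (526,87.5) and (522.8,167.5). The pointer meets the black line.

```bash
python3 - <<'E'
from meas import *
t=np.radians(1.8);ex=np.array([np.cos(t),np.sin(t)]);ey=np.array([-np.sin(t),np.cos(t)]);E=np.array([ex,ey])
o=get_obs()
for z in (.058,.062):
    P=onz('wrist',[(399.3,73),(397.5,160.8),(526,87.5),(522.8,167.5)],z,o)[:,:2];print(z,(P@E.T).round(4).tolist(),'centre world',P.mean(0).round(4),'dims',np.linalg.norm(P[0]-P[2]),np.linalg.norm(P[0]-P[1]),np.linalg.norm(P[2]-P[3]))
# w7 corners of top: sharpen near edge by brightness profile along middle col
im=cv2.imread('pics/w7.png')
print(im[274:296,355].tolist())
E
```

```text
0.058 [[0.6231, -0.0595], [0.6226, -0.1273], [0.7332, -0.0595], [0.7331, -0.1272]] centre world [ 0.6806 -0.0721] dims 0.11012683912361819 0.06781707480304652 0.06768327303285561
0.062 [[0.6223, -0.0602], [0.6218, -0.127], [0.7308, -0.0602], [0.7307, -0.1269]] centre world [ 0.679  -0.0723] dims 0.10855834495496958 0.06685118231752822 0.06671928623443381
[[70, 37, 18], [60, 33, 17], [61, 33, 16], [62, 32, 14], [58, 43, 37], [49, 64, 77], [42, 74, 100], [42, 72, 96], [42, 71, 95], [41, 70, 93], [41, 67, 90], [37, 64, 85], [37, 62, 84], [80, 134, 176], [82, 139, 182], [81, 137, 180], [82, 139, 181], [81, 139, 180], [83, 139, 181], [83, 140, 181], [82, 138, 181], [81, 136, 180]]
```

Call:
servo_tool(increments=[[1, 17, -43.5, 0, 0], [1, 17, -43.5, 0, 0], [1, 17, -43.5, 0, 0], [1, 0, 0, 0, -10], [1, 0, 0, 0, -10], [1, 0, 0, 0, -10], [1, 0, 0, 0, -10], [1, 0, 0, 0, -10], [1, 0, 0, 0, -10], [1, 0, 0, 0, -10], [1, 0, 0, 0, -10], [1, 0, 0, 0, -10]])

```text
t: 24.5
tool_pos: [0.4374, -0.1141, 0.1981]
tool_rot: [0.059, -3.139, -0.001]
contact_force: [0.0, 0.3, -0.3]
opening: 0.085
grip_force: 0.0
```

Call:
servo_tool(increments=[[1, 0, 0, 30, -10.3], [1, 0, 0, 30, 0], [1, 0, 0, 20, 0], [1, 0, 0, 0, 0], [1, 0, 0, 0, 0]])

```text
t: 25.12
tool_pos: [0.4383, -0.1145, 0.1198]
tool_rot: [-0.332, 3.124, -0.0]
contact_force: [-0.1, -0.2, 0.6]
opening: 0.0856
grip_force: 0.0
```

```bash
python3 - <<'E'
from meas import *
im,o=shot('wrist','w12.png');print(o['t'],o['tool_pos'],yaw(o),move(o,[.4368,-.1137,-.003]))
hsv=cv2.cvtColor(im,cv2.COLOR_RGB2HSV);I=lambda a,b:cv2.inRange(hsv,np.array(a),np.array(b))
m=I((0,0,120),(180,50,255))|I((105,50,60),(130,255,255))
for c in cv2.findContours(m,0,1)[0]:
    if cv2.contourArea(c)>3000: print(cv2.boundingRect(c),cv2.contourArea(c),rect(c,.015,o))
E
```

```text
25.125 [ 0.43832444 -0.11446412  0.11977375] -167.87318100740094 [  1.4   1.1 122.8]
(269, 155, 101, 153) 14267.5 (array([ 436.5, -113.8]), array([110.1,  67.9]), 11.6)
(102, 120, 111, 166) 11497.5 (array([ 439.2, -238. ]), array([109.1,  67.3]), -8.7)
```

View pics/w12.png

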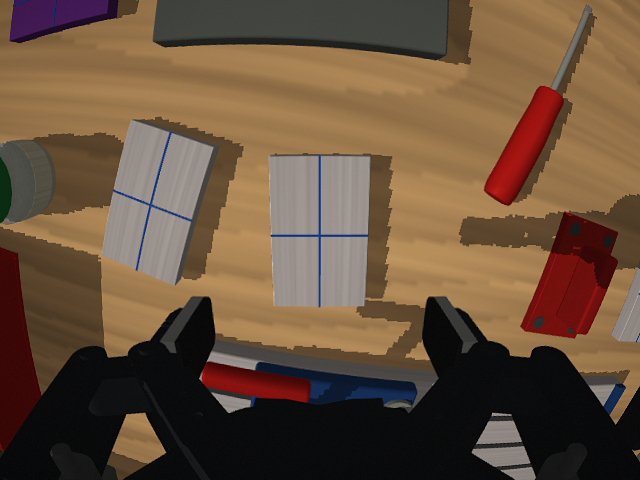

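Blank M is centred under the tool at px (320,235). It measures (436.5, −113.8) mm at 11.6°, and nothing is in the fingers' way.

Call:
servo_tool(increments=[[1, 1.6, 0.8, 40, 0], [1, 0, 0, 40, 0], [1, 0, 0, 30, 0], [1, 0, 0, 12.5, 0], [1, 0, 0, 0, 0], [0.6, 0, 0, 0, 0], [0.6, 0, 0, 0, 0], [0.6, 0, 0, 0, 0], [0.6, 0, 0, 0, 0], [0.6, 0, 0, 0, 0]], force=50)

```text
t: 26.42
tool_pos: [0.4384, -0.1147, -0.001]
tool_rot: [-0.331, 3.121, -0.003]
contact_force: [-1.4, 0.2, 6.6]
opening: 0.0663
grip_force: 57.1
```

Call:
servo_tool(increments=[[0.6, 0, 0, -15, 0], [0.6, 0, 0, -35, 0], [0.6, 0, 0, -45, 5], [0.6, 0, 0, -45, 5.3], [0.6, -15, 2, -20, 0], [0.6, -30, 4.2, 0, 0], [0.6, -32, 4.6, 0, 0], [0.6, -32, 4.6, 0, 0], [0.6, -32, 4.6, 0, 0], [0.6, -32, 4.6, 0, 0], [0.6, -32, 4.6, 0, 0], [0.6, -25, 4.2, 0, 0]])

```text
t: 27.92
tool_pos: [0.6659, -0.0729, 0.157]
tool_rot: [0.05, -3.141, -0.0]
contact_force: [0.5, 0.3, -3.5]
opening: 0.0662
grip_force: 57.2
```

Call:
servo_tool(increments=[[0.6, -14, 1.4, 0, 0], [0.6, 0, 0, 0, 0], [0.6, 0, 0, 0, 0], [0.6, 0, 0, 0, 0]])

```text
t: 28.42
tool_pos: [0.6785, -0.0716, 0.1569]
tool_rot: [0.05, -3.141, 0.0]
contact_force: [0.3, 0.5, -2.4]
opening: 0.0661
grip_force: 57.2
```

```bash
python3 - <<'E'
from meas import *
im,o=shot('wrist','w13.png');print(o['t'],o['tool_pos'],yaw(o),o['opening'],o['grip_force'],o['contact_force'].round(1),move(o,[.6813,-.0723,.061]))
E
```

```text
28.425 [ 0.67851794 -0.07161729  0.15685807] -178.19330747451446 0.06614342956598328 57.20326781272888 [ 0.3  0.5 -2.4] [-2.8 -0.8 95.9]
```

View pics/w13.png

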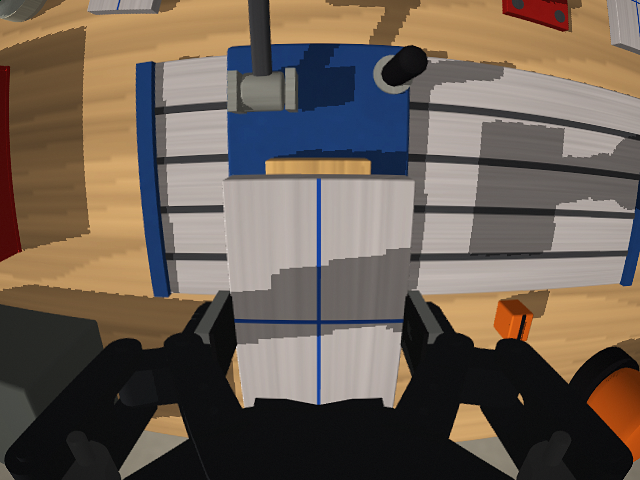

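The blank is in hand with its scribed cross at (319,321), and the block edge shows in front of it at row 160. I'll compute the in-hand offset from the cross.

```bash
cat > cross.py <<'E'
from meas import *
def cross(im,o,z,roi):
    # blue scribed lines -> their crossing, yaw of long line, on plane z
    hsv=cv2.cvtColor(im,cv2.COLOR_RGB2HSV);m=cv2.inRange(hsv,np.array((105,90,40)),np.array((130,255,255)))
    k=np.zeros_like(m);x0,y0,x1,y1=roi;k[y0:y1,x0:x1]=1;v,u=np.nonzero(m*k)
    P=onz('wrist',np.c_[u,v],z,o)[:,:2]; c=np.median(P,0)
    for _ in range(4):
        y=np.radians(yaw(o)); 
        if _==0: a=np.array([np.cos(y),np.sin(y)]); b=np.array([-a[1],a[0]])
        d=P-c; L=P[abs(d@b)<.004]; S=P[abs(d@a)<.004]
        fit=lambda Q:(Q.mean(0),np.linalg.svd(Q-Q.mean(0))[2][0])
        (p,a2),(q,b2)=fit(L),fit(S); s=np.linalg.solve(np.c_[a2,-b2],q-p); c=p+s[0]*a2
        a=a2*np.sign(a2@a); b=np.array([-a[1],a[0]])
    return c.round(4),np.degrees(np.arctan2(a2[1],a2[0])).round(2)%180,len(L),len(S)
E
python3 - <<'E'
from cross import *
im=cv2.imread('pics/w13.png')[:,:,::-1].copy();o=get_obs()
for z in (.171,.173): 
    r=cross(im,o,z,(235,180,410,400));print(z,r,'off tool',move(o,[*r[0],z]))
im=cv2.imread('pics/w12.png')[:,:,::-1].copy();y=np.radians(192.127)
o={'tool_pos':np.array([.43832444,-.11446412,.11977375]),'tool_rot':Ro.from_matrix([[np.cos(y),np.sin(y),0],[np.sin(y),-np.cos(y),0],[0,0,-1]]).as_rotvec()}
print('bench M',cross(im,o,.015,(265,150,375,310)),'R',cross(im,o,.015,(105,120,215,285)))
E
```

```text
0.171 (array([ 0.6781, -0.0711]), np.float64(1.76), 934, 707) off tool [  0.5   0.5 -14.1]
0.173 (array([ 0.6769, -0.0711]), np.float64(1.75), 936, 707) off tool [  1.7   0.5 -16.1]
bench M (array([ 0.4364, -0.1136]), np.float64(12.15), 323, 214) R (array([ 0.4393, -0.2384]), np.float64(171.08), 287, 179)
```

Call:
servo_tool(increments=[[0.6, -2.7, -1.3, 25, 0], [0.6, 0, 0, 30, 0], [0.6, 0, 0, 20, 0], [0.6, 0, 0, 8, 0], [0.6, 0, 0, 0, 0], [0.6, 0, 0, 0, 0]])

```text
t: 29.22
tool_pos: [0.683, -0.0728, 0.0754]
tool_rot: [-0.05, 3.139, -0.001]
contact_force: [-0.3, -0.1, -1.3]
opening: 0.0667
grip_force: 57.2
```

```bash
python3 - <<'E'
from cross import *
im,o=shot('wrist','w14.png');print(o['t'],o['tool_pos'],yaw(o),o['contact_force'].round(1))
z=o['tool_pos'][2]+.016
r=cross(im,o,z,(235,180,410,400));print(r,'to go',move(o,np.r_[o['tool_pos'][:2]+np.array([.6796,-.0723])-r[0],.061]))
E
```

```text
29.225 [ 0.68301534 -0.07282455  0.07539972] -178.17109176059688 [-0.3 -0.1 -1.3]
(array([ 0.6813, -0.0723]), np.float64(1.77), 936, 708) to go [ 1.7  0.1 14.4]
```

Call:
servo_tool(increments=[[0.6, 1.7, 0, 7, 0], [0.6, 0, 0, 5, 0], [0.6, 0, 0, 2.5, 0], [0.6, 0, 0, 0, 0], [1, 0, 0, 0, 0], [1, 0, 0, 0, 0], [1, 0, 0, 0, 0], [1, 0, 0, -20, 0], [1, 0, 0, -40, 0], [1, 0, 0, -40, 0], [1, 0, 0, 0, 0], [1, 0, 0, 0, 0]])

```text
t: 30.78
tool_pos: [0.6804, -0.0727, 0.1599]
tool_rot: [-0.05, 3.14, -0.0]
contact_force: [0.1, 0.7, 0.1]
opening: 0.0857
grip_force: 0.0
```

```bash
python3 - <<'E'
from cross import *
im,o=shot('wrist','w15.png');print(o['t'],o['tool_pos'],yaw(o),o['contact_force'].round(1),o['opening'])
print(cross(im,o,.077,(235,180,405,395)),'R target',move(o,[.4394,-.2384,.15]))
E
```

```text
30.775 [ 0.68036224 -0.07266235  0.15990764] -178.1712712086799 [0.1 0.7 0.1] 0.08574091622029899
(array([ 0.6781, -0.0722]), np.float64(1.81), 306, 986) R target [ 246.1 -158.     9.8]
```

Call:
servo_tool(increments=[[1, 25, -15, 0, 0], [1, 49, -31.5, 0, 0], [1, 49, -31.5, 0, 0], [1, 49, -31.5, 0, 0], [1, 49, -31.5, 0, 0], [1, 25, -17, 0, 0], [1, 0, 0, 20, 5.3], [1, 0, 0, 20, 5.4], [1, 0, 0, 0, 0], [1, 0, 0, 0, 0], [1, 0, 0, 0, 0]])

```text
t: 32.2
tool_pos: [0.44, -0.2387, 0.1202]
tool_rot: [0.241, 3.131, -0.001]
contact_force: [-0.6, -0.6, 0.7]
opening: 0.0851
grip_force: 0.0
```

```bash
python3 - <<'E'
from cross import *
im,o=shot('wrist','w16.png');print(o['t'],o['tool_pos'],yaw(o),o['opening'])
print(blk(im,o,(250,140,390,320),.015,'alu'))
r=cross(im,o,.015,(265,150,375,310));print(r,move(o,[*r[0],-.003]))
E
```

```text
32.2 [ 0.43999783 -0.23866422  0.12015057] 171.1823049819351 0.08513486051704564
((array([ 439.1, -238.5]), array([109. ,  67.2]), -9.0), (268, 157, 101, 151))
(array([ 0.4392, -0.2382]), np.float64(171.16), 323, 213) [  1.    0.4 123.1]
```

Call:
servo_tool(increments=[[1, 2.2, 0.4, 40, 0], [1, 0, 0, 40, 0], [1, 0, 0, 30, 0], [1, 0, 0, 12.5, 0], [1, 0, 0, 0, 0], [0.6, 0, 0, 0, 0], [0.6, 0, 0, 0, 0], [0.6, 0, 0, 0, 0], [0.6, 0, 0, 0, 0], [0.6, 0, 0, 0, 0]], force=60)

```text
t: 33.5
tool_pos: [0.439, -0.2389, -0.0009]
tool_rot: [0.243, 3.129, -0.003]
contact_force: [-1.1, 0.3, 6.0]
opening: 0.0663
grip_force: 68.2
```

Call:
servo_tool(increments=[[0.6, 0, 0, -15, 0], [0.6, 0, 0, -35, 0], [0.6, 0, 0, -45, -5.3], [0.6, 0, 0, -45, -5.3], [0.6, 0, 0, -20, 0], [0.6, 0, 0, 0, 0], [0.6, 0, 0, 0, 0]])

```text
t: 34.38
tool_pos: [0.4364, -0.237, 0.1553]
tool_rot: [0.047, -3.139, -0.002]
contact_force: [-0.2, -0.5, -3.0]
opening: 0.0661
grip_force: 68.2
```

```bash
python3 - <<'E'
from cross import *
im,o=shot('wrist','w17.png');print(o['t'],o['tool_pos'],yaw(o),o['contact_force'].round(1),o['opening'],o['grip_force'])
z=o['tool_pos'][2]+.016
r=cross(im,o,z,(235,180,410,400));print(r,'to go',move(o,np.r_[o['tool_pos'][:2]+np.array([.6790,-.0723])-r[0],.16]))
E
```

```text
34.375 [ 0.43643282 -0.23696752  0.15532856] -178.2728214432268 [-0.2 -0.5 -3. ] 0.06612728249360987 68.17663908004761
(array([ 0.4371, -0.2364]), np.float64(1.67), 892, 644) to go [-246.7  156.7   -4.9]
```

Call:
servo_tool(increments=[[0.6, -14, 9, -3, 0], [0.6, -29, 18.5, -2, 0], [0.6, -29, 18.5, 0, 0], [0.6, -29, 18.5, 0, 0], [0.6, -29, 18.5, 0, 0], [0.6, -29, 18.5, 0, 0], [0.6, -29, 18.5, 0, 0], [0.6, -29, 18.5, 0, 0], [0.6, -20, 12, 0, 0], [0.6, -9, 6, 0, 0], [0.6, 0, 0, 0, 0], [0.6, 0, 0, 0, 0]])

```text
t: 35.92
tool_pos: [0.6779, -0.0741, 0.1614]
tool_rot: [0.047, -3.14, 0.0]
contact_force: [-0.1, -0.8, -3.0]
opening: 0.0661
grip_force: 68.1
```

Call:
servo_tool(increments=[[0.6, 0, 0, 20, 0], [0.6, 0, 0, 25, 0], [0.6, 0, 0, 15, 0], [0.6, 0, 0, 7, 0], [0.6, 0, 0, 0, 0], [0.6, 0, 0, 0, 0]])

```text
t: 36.67
tool_pos: [0.6793, -0.0741, 0.096]
tool_rot: [-0.047, 3.139, -0.001]
contact_force: [-0.5, 0.1, -2.1]
opening: 0.0658
grip_force: 68.1
```

```bash
python3 - <<'E'
from cross import *
im,o=shot('wrist','w18.png');print(o['t'],o['tool_pos'],yaw(o),o['contact_force'].round(1),o['opening'],o['grip_force'])
z=o['tool_pos'][2]+.016
r=cross(im,o,z,(235,180,410,400));print(r,'to go',move(o,np.r_[o['tool_pos'][:2]+np.array([.6790,-.0723])-r[0],.076]))
E
```

```text
36.675 [ 0.67934446 -0.0740741   0.09603851] -178.2726478123011 [-0.5  0.1 -2.1] 0.06579583334601409 68.108389377594
(array([ 0.68  , -0.0735]), np.float64(1.67), 890, 651) to go [ 1.   1.2 20. ]
```

Call:
servo_tool(increments=[[0.6, 0.8, 1.2, 10, 0], [0.6, 0, 0, 6, 0], [0.6, 0, 0, 4, 0], [0.6, 0, 0, 0.5, 0], [0.6, 0, 0, 0, 0], [1, 0, 0, 0, 0], [1, 0, 0, 0, 0], [1, 0, 0, 0, 0], [1, 0, 0, -20, 0], [1, 0, 0, -40, 0], [1, 0, 0, -20, 0], [1, 0, 0, 0, 0]])

```text
t: 38.22
tool_pos: [0.6794, -0.073, 0.1578]
tool_rot: [-0.047, 3.136, -0.002]
contact_force: [1.1, -0.1, -0.0]
opening: 0.0853
grip_force: 0.0
```

Call:
servo_tool(increments=[[1, 40, 0, -20, 0], [1, 40, 0, -20, 0], [1, 0, 0, 0, 0], [1, 0, 0, 0, 0]])

```text
t: 38.72
tool_pos: [0.5974, -0.075, 0.193]
tool_rot: [0.047, -3.14, -0.001]
contact_force: [-0.2, 0.4, 0.0]
opening: 0.0856
grip_force: 0.0
```

```bash
python3 - <<'E'
from cross import *
im,o=shot('wrist','w19.png');print(o['t'],o['tool_pos'],yaw(o),o['contact_force'].round(1),o['opening'])
Wc=lambda p:None
c=get_calibration('wrist');M=np.array(c['mount']);T=Ro.from_rotvec(o['tool_rot']).as_matrix()
def proj(X):
    q=M[:3,:3].T@(T.T@(np.array(X)-o['tool_pos'])-M[:3,3]);r=np.hypot(q[0],q[1]);th=np.arctan2(r,q[2]);return np.array([c['cx'],c['cy']])+c['fx']*th*q[:2]/r
t=np.radians(1.8);ex=np.array([np.cos(t),np.sin(t)]);ey=np.array([-np.sin(t),np.cos(t)])
C=np.array([.6796,-.0723]);cs=[proj([*(C+sx*.055*ex+sy*.034*ey),z]) for z in (.062,.092) for sx,sy in((-1,-1),(-1,1),(1,1),(1,-1))];print(np.round(cs))
p=np.round(proj([*C,.092])).astype(int);print('c',p);r=cross(im,o,.092,(p[0]-80,max(0,p[1]-90),p[0]+80,p[1]+50));print(r)
cv2.imwrite('pics/w19c.png',im[:,:,::-1])
E
```

```text
38.725 [ 0.59739358 -0.07499245  0.19296249] -178.2811105508253 [-0.2  0.4  0. ] 0.08558456795461301
[[275. 262.]
 [361. 262.]
 [356. 375.]
 [281. 376.]
 [270. 277.]
 [366. 276.]
 [359. 396.]
 [278. 397.]]
c [318 343]
(array([ 0.6468, -0.0729]), np.float64(1.51), 222, 504)
```

```bash
python3 - <<'E'
from cross import *
im=cv2.imread('pics/w19.png')[:,:,::-1].copy();o=get_obs()
for col in (300,340): print(col,[(r,*im[r,col].tolist()) for r in range(240,284)])
print('row 330',[(c,*im[330,c].tolist()) for c in list(range(262,284))+list(range(352,374))])
E
```

```text
300 [(240, 29, 60, 113), (241, 31, 61, 114), (242, 28, 59, 112), (243, 28, 59, 112), (244, 30, 61, 112), (245, 29, 60, 111), (246, 29, 59, 112), (247, 29, 61, 114), (248, 30, 62, 116), (249, 19, 38, 72), (250, 16, 33, 62), (251, 12, 31, 64), (252, 86, 69, 57), (253, 113, 83, 48), (254, 105, 78, 46), (255, 103, 77, 46), (256, 101, 76, 46), (257, 99, 74, 44), (258, 106, 81, 47), (259, 106, 79, 46), (260, 102, 77, 46), (261, 111, 84, 49), (262, 100, 85, 67), (263, 89, 84, 78), (264, 88, 84, 81), (265, 89, 84, 81), (266, 89, 84, 81), (267, 88, 83, 81), (268, 89, 84, 82), (269, 92, 86, 85), (270, 88, 83, 81), (271, 87, 82, 80), (272, 88, 83, 80), (273, 88, 84, 81), (274, 89, 84, 82), (275, 86, 81, 79), (276, 138, 131, 127), (277, 176, 167, 162), (278, 183, 173, 169), (279, 181, 172, 167), (280, 181, 172, 168), (281, 182, 173, 168), (282, 181, 171, 167), (283, 182, 172, 167)]
340 [(240, 29, 62, 115), (241, 22, 48, 90), (242, 16, 34, 61), (243, 18, 36, 65), (244, 19, 36, 64), (245, 17, 36, 64), (246, 17, 36, 65), (247, 17, 34, 64), (248, 18, 36, 65), (249, 17, 33, 62), (250, 17, 34, 63), (2
[... 871 characters left out ...]
 54, 103), (273, 66, 78, 107), (274, 197, 185, 177), (275, 178, 168, 163), (276, 176, 167, 162), (277, 177, 168, 164), (278, 179, 169, 164), (279, 178, 169, 164), (280, 174, 165, 161), (281, 173, 164, 160), (282, 176, 167, 163), (283, 180, 170, 166), (352, 179, 169, 164), (353, 183, 172, 168), (354, 183, 174, 169), (355, 181, 173, 169), (356, 181, 171, 166), (357, 179, 169, 164), (358, 178, 168, 164), (359, 177, 169, 164), (360, 180, 173, 166), (361, 189, 180, 173), (362, 170, 160, 157), (363, 58, 61, 71), (364, 9, 27, 55), (365, 13, 32, 58), (366, 16, 33, 59), (367, 19, 35, 62), (368, 18, 34, 61), (369, 14, 31, 59), (370, 15, 33, 60), (371, 15, 32, 59), (372, 16, 33, 59), (373, 17, 33, 60)]
```

Call:
servo_tool(increments=[[1, 12, 24, 0, 0], [1, 25, 50, 0, 0], [1, 25, 50, 0, 0], [1, 25, 50, 0, 0], [1, 25, 50, 0, 0], [1, 25, 50, 0, 0], [1, 24, 51, 20, -1.2], [1, 0, 0, 30, 0], [1, 0, 0, 20, 0], [1, 0, 0, 0, 0], [1, 0, 0, 0, 0], [1, 0, 0, 0, 0]])

```text
t: 40.28
tool_pos: [0.4278, 0.2452, 0.1256]
tool_rot: [-0.08, 3.139, 0.001]
contact_force: [0.1, -0.5, 0.2]
opening: 0.0854
grip_force: 0.0
```

```bash
python3 - <<'E'
from cross import *
im,o=shot('wrist','w20.png');print(o['t'],o['tool_pos'],yaw(o),o['opening'])
print(blk(im,o,(250,140,390,320),.015,'alu'))
r=cross(im,o,.015,(265,150,375,310));print(r,move(o,[*r[0],-.003]))
for b in blobs(im,(0,120,30),(8,255,255),500): print(np.round(b[0][0]),b[1],rect(b[2],.01,o))
E
```

```text
40.275 [0.42776692 0.24520806 0.12560892] -177.08641480403327 0.08544297553624958
((array([425.9, 247.2]), array([108.9,  67.4]), 2.5), (272, 155, 99, 148))
(array([0.4263, 0.2473]), np.float64(2.64), 349, 213) [  1.6   2.1 128.6]
[155. 227.] 10704.0 (array([430.7, 119.4]), array([110. ,  70.3]), -1.0)
[ 49. 115.] 3039.0 (array([338.1,  18. ]), array([99.2, 34.5]), -16.4)
```

Call:
servo_tool(increments=[[1, 2.6, 2.1, 40, 0], [1, 0, 0, 40, 0], [1, 0, 0, 36, 0], [1, 0, 0, 12, 0], [1, 0, 0, 0, 0], [0.6, 0, 0, 0, 0], [0.6, 0, 0, 0, 0], [0.6, 0, 0, 0, 0], [0.6, 0, 0, 0, 0], [0.6, 0, 0, 0, 0]], force=60)

```text
t: 41.58
tool_pos: [0.4264, 0.2476, -0.0011]
tool_rot: [-0.08, 3.136, 0.002]
contact_force: [-0.0, -0.8, 6.5]
opening: 0.0661
grip_force: 68.5
```

Call:
servo_tool(increments=[[0.6, 0, 0, -15, 0], [0.6, 0, 0, -35, 0], [0.6, 0, 0, -45, 0.6], [0.6, 0, 0, -45, 0.6], [0.6, 0, 0, -35, 0], [0.6, 0, 0, 0, 0], [0.6, 0, 0, 0, 0]])

```text
t: 42.45
tool_pos: [0.4232, 0.2464, 0.1695]
tool_rot: [0.047, -3.139, 0.001]
contact_force: [-0.3, -0.5, -3.6]
opening: 0.0661
grip_force: 68.3
```

```bash
python3 - <<'E'
from cross import *
im,o=shot('wrist','w21.png');print(o['t'],o['tool_pos'],yaw(o),o['contact_force'].round(1),o['opening'],o['grip_force'])
z=o['tool_pos'][2]+.016
r=cross(im,o,z,(235,180,410,400));print(r,'to go',move(o,np.r_[o['tool_pos'][:2]+np.array([.6790,-.0723])-r[0],.18]))
E
```

```text
42.45 [0.42316015 0.24642439 0.16953716] -178.27208961488202 [-0.3 -0.5 -3.6] 0.06608720045427251 68.32843780517578
(array([0.4233, 0.2469]), np.float64(1.44), 935, 685) to go [-245.9 -326.8  -10.8]
```

Call:
servo_tool(increments=[[0.6, -12, -16, -5, 0], [0.6, -23, -30.5, -5, 0], [0.6, -23, -30.5, 0, 0], [0.6, -23, -30.5, 0, 0], [0.6, -23, -30.5, 0, 0], [0.6, -23, -30.5, 0, 0], [0.6, -23, -30.5, 0, 0], [0.6, -23, -30.5, 0, 0], [0.6, -23, -30.5, 0, 0], [0.6, -23, -30.5, 0, 0], [0.6, -19, -25, 0, 0], [0.6, -8, -11.5, 0, 0]])

```text
t: 44.0
tool_pos: [0.6794, -0.0736, 0.1779]
tool_rot: [0.045, -3.136, -0.002]
contact_force: [0.3, 1.1, -3.3]
opening: 0.066
grip_force: 68.3
```

Call:
servo_tool(increments=[[0.6, 0, 0, 0, 0], [0.6, 0, 0, 20, 0], [0.6, 0, 0, 25, 0], [0.6, 0, 0, 18, 0], [0.6, 0, 0, 7, 0], [0.6, 0, 0, 0, 0], [0.6, 0, 0, 0, 0], [0.6, 0, 0, 0, 0]])

```text
t: 45.0
tool_pos: [0.6808, -0.0727, 0.1126]
tool_rot: [-0.047, 3.139, -0.001]
contact_force: [0.6, -0.6, -2.5]
opening: 0.0662
grip_force: 68.3
```

```bash
python3 - <<'E'
from cross import *
im,o=shot('wrist','w22.png');print(o['t'],o['tool_pos'],yaw(o),o['contact_force'].round(1),o['opening'],o['grip_force'])
z=o['tool_pos'][2]+.016
r=cross(im,o,z,(235,180,410,400));print(r,'to go',move(o,np.r_[o['tool_pos'][:2]+np.array([.6790,-.0723])-r[0],.091]))
E
```

```text
45.0 [ 0.68081281 -0.07274713  0.11264255] -178.273415033822 [ 0.6 -0.6 -2.5] 0.06619796053294252 68.26368927955627
(array([ 0.6808, -0.0723]), np.float64(1.44), 935, 689) to go [ 1.8  0.1 21.6]
```

Call:
servo_tool(increments=[[0.6, 1.6, 0.1, 10, -0.3], [0.6, 0, 0, 7, 0], [0.6, 0, 0, 4, 0], [0.6, 0, 0, 1, 0], [0.6, 0, 0, 0, 0], [1, 0, 0, 0, 0], [1, 0, 0, 0, 0], [1, 0, 0, 0, 0], [1, 0, 0, -20, 0], [1, 0, 0, -40, 0], [1, 20, 0, -20, 0], [1, 40, 0, -20, 0]])

```text
t: 46.55
tool_pos: [0.6193, -0.0749, 0.1925]
tool_rot: [-0.056, 3.137, -0.001]
contact_force: [0.4, -0.3, 0.1]
opening: 0.0852
grip_force: 0.0
```

Call:
servo_tool(increments=[[1, 40, 0, -20, 0], [1, 0, 0, 0, 0], [1, 0, 0, 0, 0], [1, 0, 0, 0, 0]])

```text
t: 47.05
tool_pos: [0.5789, -0.076, 0.2089]
tool_rot: [0.056, -3.141, -0.0]
contact_force: [-1.4, -0.4, -0.7]
opening: 0.0856
grip_force: 0.0
```

```bash
cat > edge.py <<'E'
from cross import *
t=np.radians(1.8);ex=np.array([np.cos(t),np.sin(t)]);ey=np.array([-np.sin(t),np.cos(t)])
def proj(X,o):
    c=get_calibration('wrist');M=np.array(c['mount']);T=Ro.from_rotvec(o['tool_rot']).as_matrix()
    q=M[:3,:3].T@(T.T@(np.array(X)-o['tool_pos'])-M[:3,3]);r=np.hypot(q[0],q[1]);th=np.arctan2(r,q[2]);return np.array([c['cx'],c['cy']])+c['fx']*th*q[:2]/r
def profile(im,o,C,zs,ztop):
    for sy in (-.02,.02):
        pts=[proj([*(C-.055*ex+sy*ey),z],o) for z in zs]; print('pred near rows',np.round([p[1] for p in pts],1),'col',pts[-1][0].round())
        c=int(pts[-1][0]);r0,r1=int(pts[0][1])-8,int(pts[-1][1])+8;g=im[r0:r1,c].astype(int)
        d=abs(np.diff(g,axis=0)).sum(1);print('  edges',[(r0+i+.5,int(x)) for i,x in enumerate(d) if x>40])
    for sx in (-.02,.0):
        a=proj([*(C+sx*ex-.034*ey),ztop],o);b=proj([*(C+sx*ex+.034*ey),ztop],o);r=int((a[1]+b[1])/2);g=im[r].astype(int);d=abs(np.diff(g,axis=0)).sum(1)
        print('row',r,'pred cols',a[0].round(1),b[0].round(1),'edges',[(i+.5,int(d[i])) for p in (a,b) for i in range(int(p[0])-7,int(p[0])+8) if d[i]>60])
E
python3 - <<'E'
from edge import *
im,o=shot('wrist','w23.png');print(o['t'],o['tool_pos'],yaw(o),o['contact_force'].round(1),o['opening'])
profile(im,o,np.array([.6796,-.0723]),(.038,.062,.077,.092,.107),.107)
E
```

```text
47.05 [ 0.57894484 -0.07601804  0.20891537] -177.96411760313444 [-1.4 -0.4 -0.7] 0.08557324881773717
pred near rows [266.2 276.2 283.2 291.  299.4] col 291.0
  edges [(263.5, 52), (264.5, 49), (265.5, 74), (266.5, 44), (298.5, 227)]
pred near rows [266.3 276.4 283.4 291.1 299.6] col 346.0
  edges [(265.5, 69), (266.5, 61), (298.5, 207), (299.5, 68)]
row 340 pred cols 273.7 362.4 edges [(273.5, 171), (274.5, 149), (361.5, 173), (362.5, 253)]
row 361 pred cols 275.0 361.0 edges [(274.5, 90), (275.5, 144), (360.5, 205)]
```

Call:
servo_tool(increments=[[0.6, 20, 25, 0, 0], [0.6, 33, 48, 0, 0], [0.6, 33, 48, 0, 0], [0.6, 33, 48, 0, 3], [0.6, 22, 29, 20, 0], [0.6, 0, 0, 30, 0], [0.6, 0, 0, 0, 0], [0.6, 0, 0, 0, 0], [0.6, 0, 0, 0, 0]])

```text
t: 48.22
tool_pos: [0.4333, 0.1178, 0.1608]
tool_rot: [0.028, 3.139, 0.0]
contact_force: [0.8, -0.2, -0.3]
opening: 0.0512
grip_force: 0.0
```

```bash
python3 - <<'E'
from edge import *
im,o=shot('wrist','w24.png');print(o['t'],o['tool_pos'],yaw(o),o['opening'])
x0,y0,x1,y1=240,120,400,340
hsv=cv2.cvtColor(im,cv2.COLOR_RGB2HSV)
b=[b for b in blobs(im,(0,120,25),(8,255,255),500) if 200<b[0][0][0]<440];print([(np.round(x[0][0]),x[1],rect(x[2],.01,o)) for x in b])
r=cv2.boundingRect(b[0][2]);print(r);x,y,w,h=r
cv2.imwrite('pics/w24c.png',cv2.resize(im[y-15:y+h+15,x-15:x+w+15,::-1],None,fx=3,fy=3,interpolation=cv2.INTER_NEAREST))
for row in (int(y+h*.4),int(y+h*.6)): print(row,[(c,int(im[row,c,0])) for c in range(x-2,x+w+3,2)])
E
```

```text
48.225 [0.43333127 0.11777062 0.16079792] 178.9805277784258 0.05119869888838198
[(array([318., 216.]), 10655.0, (array([430.9, 117.3]), array([109.3,  67.7]), -1.1))]
(275, 151, 86, 131)
203 [(273, 193), (275, 184), (277, 136), (279, 138), (281, 139), (283, 139), (285, 137), (287, 138), (289, 139), (291, 140), (293, 140), (295, 140), (297, 139), (299, 138), (301, 138), (303, 138), (305, 136), (307, 164), (309, 150), (311, 142), (313, 141), (315, 137), (317, 135), (319, 135), (321, 132), (323, 132), (325, 117), (327, 78), (329, 77), (331, 80), (333, 79), (335, 79), (337, 79), (339, 80), (341, 80), (343, 81), (345, 82), (347, 80), (349, 80), (351, 82), (353, 81), (355, 81), (357, 81), (359, 88), (361, 109), (363, 108)]
229 [(273, 179), (275, 181), (277, 144), (279, 137), (281, 136), (283, 138), (285, 138), (287, 139), (289, 138), (291, 137), (293, 140), (295, 141), (297, 140), (299, 141), (301, 141), (303, 141), (305, 137), (307, 157), (309, 150), (311, 142), (313, 142), (315, 139), (317, 138), (319, 137), (321, 134), (323, 133), (325, 114), (327, 73), (329, 79), (331, 78), (333, 79), (335, 79), (337, 81), (339, 81), (341, 82), (343, 81), (345, 80), (347, 80), (349, 81), (351, 78), (353, 78), (355, 80), (357, 79), (359, 105), (361, 111), (363, 111)]
```

View pics/w24c.png

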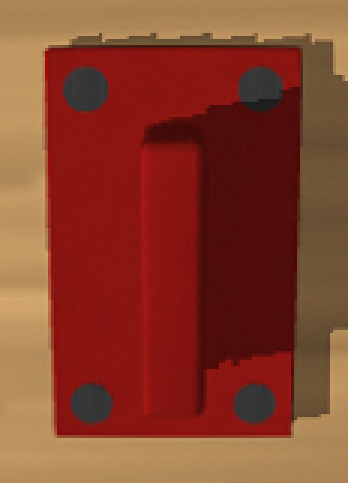

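The crop shows the template lying flat with the rib in its middle, and the blob gives its centre as (430.9, 117.3) mm at −1.1°. Next I grip the rib.

Call:
servo_tool(increments=[[0.6, 2.4, -0.5, 45, 0], [0.6, 0, 0, 45, 0], [0.6, 0, 0, 35, 0], [0.6, 0, 0, 15, 0], [0.6, 0, 0, 4.5, 0], [0.6, 0, 0, 0, 0], [0.1, 0, 0, 0, 0], [0.1, 0, 0, 0, 0], [0.1, 0, 0, 0, 0], [0.1, 0, 0, 0, 0], [0.1, 0, 0, 0, 0], [0.1, 0, 0, 0, 0]], force=60)

```text
t: 49.78
tool_pos: [0.4308, 0.1176, 0.0161]
tool_rot: [0.026, 3.139, 0.0]
contact_force: [-0.5, 0.6, 5.8]
opening: 0.0152
grip_force: 59.7
```

Call:
servo_tool(increments=[[0.1, 0, 0, -15, 0], [0.1, 0, 0, -35, 0], [0.1, 0, 0, -45, -1.4], [0.1, 0, 0, -45, -1.4], [0.1, 0, 0, -35, 0], [0.1, 0, 0, -10, 0], [0.1, 0, 0, 0, 0], [0.1, 0, 0, 0, 0]])

```text
t: 50.78
tool_pos: [0.4284, 0.1174, 0.1973]
tool_rot: [0.05, -3.137, 0.001]
contact_force: [0.2, 1.1, -3.3]
opening: 0.0147
grip_force: 59.0
```

```bash
python3 - <<'E'
from edge import *
im,o=shot('wrist','w25.png');print(o['t'],o['tool_pos'],yaw(o),o['contact_force'].round(1),o['opening'],o['grip_force'])
b=[b for b in blobs(im,(0,120,25),(8,255,255),500) if 150<b[0][0][0]<490]
for x in b: print(np.round(x[0][0]),x[1],cv2.boundingRect(x[2]),rect(x[2],o['tool_pos'][2]-.006,o),'near edge')
E
```

```text
50.775 [0.42837299 0.11740267 0.19734779] -178.1747318267618 [ 0.2  1.1 -3.3] 0.014726682940378516 58.960479497909546
[318. 290.] 24451.5 (236, 175, 165, 230) (array([431.1, 117.9]), array([115. ,  67.1]), 1.8) near edge
[212. 111.] 2808.0 (187, 58, 54, 106) (array([348. ,  72.8]), array([44. , 12.4]), -16.7) near edge
```

Call:
servo_tool(increments=[[0.1, -12, -10, 0, 0], [0.1, -27, -22, 0, 0], [0.1, -27, -22, 0, 0], [0.1, -27, -22, 0, 0], [0.1, -27, -22, 0, 0], [0.1, -27, -22, 0, 0], [0.1, -27, -22, 0, 0], [0.1, -27, -22, 0, 0], [0.1, -27, -22, 0, 0], [0.1, -12, -9, 0, 0], [0.1, -4.7, -2.6, 0, 0], [0.1, 0, 0, 0, 0]])

```text
t: 52.32
tool_pos: [0.6802, -0.0718, 0.1993]
tool_rot: [0.05, -3.14, -0.001]
contact_force: [0.0, -0.2, -2.9]
opening: 0.0154
grip_force: 58.9
```

Call:
servo_tool(increments=[[0.1, 0, 0, 20, 0], [0.1, 0, 0, 20, 0], [0.1, 0, 0, 12, 0], [0.1, 0, 0, 4, 0], [0.1, 0, 0, 0, 0], [0.1, 0, 0, 0, 0]])

```text
t: 53.08
tool_pos: [0.6812, -0.0723, 0.1449]
tool_rot: [-0.05, 3.139, -0.001]
contact_force: [-0.5, -0.8, -3.0]
opening: 0.0147
grip_force: 59.0
```

```bash
python3 - <<'E'
from edge import *
im,o=shot('wrist','w26.png');print(o['t'],o['tool_pos'],yaw(o),o['contact_force'].round(1),o['opening'],o['grip_force'],move(o,[.6793,-.0722,.123]))
z=o['tool_pos'][2]; C=o['tool_pos'][:2]
profile(im,o,C,(z-.016,z-.006),z-.006)
E
```

```text
53.075 [ 0.6812001  -0.07232745  0.14487544] -178.1749702845007 [-0.5 -0.8 -3. ] 0.014672065167046604 58.96858870983124 [ 1.9  0.2 21.9]
pred near rows [172.1 174.8] col 267.0
  edges [(164.5, 56), (173.5, 100), (174.5, 276), (175.5, 194), (176.5, 43), (177.5, 65)]
pred near rows [172.1 174.8] col 367.0
  edges [(174.5, 119), (175.5, 145), (177.5, 54)]
row 257 pred cols 237.6 396.9 edges [(230.5, 88), (239.5, 286), (240.5, 61), (396.5, 87), (397.5, 95)]
row 299 pred cols 241.0 393.6 edges [(234.5, 222), (242.5, 143), (243.5, 204), (393.5, 187)]
```

Call:
servo_tool(increments=[[0.1, 1.9, -0.4, 10, 0], [0.1, 0, 0, 7, 0], [0.1, 0, 0, 4, 0], [0.1, 0, 0, 1.3, 0], [0.1, 0, 0, 0, 0], [0.5, 0, 0, 0, 0], [0.5, 0, 0, 0, 0], [0.5, 0, 0, 0, 0], [0.5, 0, 0, -20, 0], [0.5, 0, 0, -40, 0], [0.5, 20, 0, -20, 0], [0.5, 40, 0, -20, 0]])

```text
t: 54.62
tool_pos: [0.6194, -0.0748, 0.2246]
tool_rot: [-0.051, 3.138, -0.001]
contact_force: [0.0, 0.2, 0.6]
opening: 0.0429
grip_force: 0.0
```

Call:
servo_tool(increments=[[0.5, 40, 0, 0, 0], [0.5, 0, 0, 0, 0], [0.5, 0, 0, 0, 0], [0.5, 0, 0, 0, 0]])

```text
t: 55.12
tool_pos: [0.5797, -0.0759, 0.2221]
tool_rot: [-0.05, 3.14, -0.0]
contact_force: [-0.1, -0.2, -0.3]
opening: 0.0429
grip_force: 0.0
```

```bash
python3 - <<'E'
from edge import *
im,o=shot('wrist','w27.png');print(o['t'],o['tool_pos'],yaw(o),o['contact_force'].round(1),o['opening'])
profile(im,o,np.array([.6796,-.0723]),(.038,.062,.107,.117),.117)
b=[b for b in blobs(im,(0,120,25),(8,255,255),500) if 150<b[0][0][0]<490];print([(np.round(x[0][0]),x[1],cv2.boundingRect(x[2]),rect(x[2],.117,o)) for x in b])
E
```

```text
55.125 [ 0.57972296 -0.07588042  0.22205106] -178.16175214521112 [-0.1 -0.2 -0.3] 0.042908127118622276
pred near rows [260.2 269.5 290.9 296.5] col 291.0
  edges [(257.5, 100), (259.5, 174), (269.5, 48), (290.5, 60), (291.5, 131), (296.5, 69), (302.5, 69)]
pred near rows [260.2 269.5 290.9 296.5] col 346.0
  edges [(259.5, 170), (268.5, 42), (269.5, 43), (289.5, 47), (291.5, 126), (292.5, 76), (296.5, 69)]
row 336 pred cols 274.4 362.3 edges [(267.5, 99), (274.5, 297), (361.5, 75), (362.5, 91)]
row 357 pred cols 275.7 361.0 edges [(275.5, 114), (276.5, 165), (360.5, 147)]
[(array([318., 348.]), 8995.5, (274, 292, 90, 113), (array([675. , -72.5]), array([108.2,  67.5]), 1.7)), (array([240., 138.]), 1648.0, (198, 126, 86, 24), (array([ 512.1, -130.1]), array([58.6, 14.2]), -88.1))]
```

Call:
servo_tool(increments=[[0.6, 35, -34.5, 0, 0], [0.6, 34, -34.5, 0, 0], [0.6, 0, 0, 0, 10], [0.6, 0, 0, 0, 10], [0.6, 0, 0, 0, 10], [0.6, 0, 0, 0, 10], [0.6, 0, 0, 0, 10], [0.6, 0, 0, 0, 10], [0.6, 0, 0, 0, 10], [0.6, 0, 0, 0, 10], [0.6, 0, 0, 20, 10], [0.6, 0, 0, 10, 0]])

```text
t: 56.68
tool_pos: [0.512, -0.1469, 0.1903]
tool_rot: [-2.182, -2.258, 0.001]
contact_force: [0.4, -0.6, 0.6]
opening: 0.051
grip_force: 0.0
```

Call:
servo_tool(increments=[[0.6, 0, 0, 0, 0], [0.6, 0, 0, 0, 0]])

```text
t: 56.92
tool_pos: [0.5124, -0.1471, 0.1921]
tool_rot: [2.184, 2.258, 0.0]
contact_force: [-0.3, 0.2, 0.9]
opening: 0.0514
grip_force: 0.0
```

```bash
python3 - <<'E'
from edge import *
im,o=shot('wrist','w28.png');print(o['t'],o['tool_pos'],yaw(o),o['opening'])
for x in blobs(im,(0,120,25),(8,255,255),500):
    R=rect(x[2],.084,o);print(np.round(x[0][0]),x[1],R)
print(move(o,[.5125,-.147,.066]))
E
```

```text
56.925 [ 0.5123994  -0.14711858  0.19206739] 91.90435567169804 0.05141030756597435
[470. 435.] 1428.0 (array([ 675. , -365.8]), array([135.6,  30.8]), -49.9)
[320. 221.] 2037.0 (array([ 512.8, -137.4]), array([67.4, 15.9]), -88.5)
[574. 191.] 11233.0 (array([ 728.9, -102.2]), array([155.5,  77.7]), 1.1)
[137.  35.] 2231.5 (array([373.9,  -0.4]), array([82.7, 20.2]), -16.4)
[  0.2   0.  126.1]
```

Call:
servo_tool(increments=[[0.6, 0, 0, 45, 0], [0.6, 0, 0, 45, 0], [0.6, 0, 0, 28, 0], [0.6, 0, 0, 8, 0], [0.6, 0, 0, 0, 0], [0.1, 0, 0, 0, 0], [0.1, 0, 0, 0, 0], [0.1, 0, 0, 0, 0], [0.1, 0, 0, 0, 0], [0.1, 0, 0, 0, 0]], force=50)

```text
t: 58.22
tool_pos: [0.5136, -0.1475, 0.0671]
tool_rot: [2.183, 2.254, 0.003]
contact_force: [3.9, 0.3, 5.3]
opening: 0.0145
grip_force: 49.1
```

Call:
servo_tool(increments=[[0.1, 0, 3.8, -8.6, 0], [0.1, 0, 4.8, -8, 0], [0.1, 0, 5.8, -7.4, 0], [0.1, 0, 6.6, -6.6, 0], [0.1, 0, 7.4, -5.7, 0], [0.1, 0, 8.1, -4.8, 0], [0.1, 0, 8.6, -3.7, 0], [0.1, 0, 9, -2.6, 0], [0.1, 0, 9.2, -1.5, 0], [0.1, 0, 7, -0.3, 0], [0.1, 0, 0, 0, 0], [0.1, 0, 0, 0, 0]])

```text
t: 59.72
tool_pos: [0.5819, -0.1448, 0.117]
tool_rot: [-2.185, -2.256, 0.002]
contact_force: [-5.1, 0.3, 8.7]
opening: 0.0145
grip_force: 50.3
```

Call:
servo_tool(increments=[[0.1, 4, 0, 0, 0], [0.1, 8, 0, 0, 0], [0.1, 12, 0, 0, 0], [0.1, 12, 0, 0, 0], [0.1, 12, 0, 0, 0], [0.1, 12, 0, 0, 0], [0.1, 12, 0, 0, 0], [0.1, 12, 0, 0, 0], [0.1, 12, 0, 0, 0], [0.1, 12, 0, 0, 0], [0.1, 12, 0, 0, 0], [0.1, 12, 0, 0, 0]])

```text
t: 61.22
tool_pos: [0.5779, -0.0142, 0.117]
tool_rot: [2.185, 2.255, -0.006]
contact_force: [-4.1, -6.8, 8.4]
opening: 0.014
grip_force: 50.2
```

Call:
servo_tool(increments=[[0.1, 12, 0, 0, 0], [0.1, 12, 0, 0, 0], [0.1, 12, 0, 0, 0], [0.1, 9, 0, 0, 0], [0.1, 5, 0, 0, 0], [0.1, 2, 0, 0, 0], [0.1, 0, 0, 0, 0], [0.1, 0, 0, 0, 0]])

```text
t: 62.22
tool_pos: [0.5763, 0.0385, 0.117]
tool_rot: [2.186, 2.256, -0.003]
contact_force: [-4.2, -3.5, 8.6]
opening: 0.0143
grip_force: 50.3
```

```bash
cat > optr.py <<'E'
from edge import *
from ptr import ptr
def run(fn):
    im,o=shot('wrist',fn);print(o['t'],o['tool_pos'],yaw(o),o['contact_force'].round(1),o['opening'],o['grip_force'])
    p=proj([.766,.1166,.034],o);print('mark pred px',p.round(1))
    hsv=cv2.cvtColor(im,cv2.COLOR_RGB2HSV);m=cv2.inRange(hsv,np.array((8,200,80)),np.array((14,255,255)));m[:, :int(p[0])-40]=0;m[:int(p[1])-40]=0;m[int(p[1])+40:]=0
    v,u=np.nonzero(m);x0,x1,y0,y1=u.min(),u.max(),v.min(),v.max();print('box',x0,x1,y0,y1)
    s=im[y0:y1+1,x0-8:x1+6].astype(int)
    try: ptr(im,o,(x0-5,y0+2,x1+1,y1-1))
    except ValueError as e: print('no white',e)
    return im,o
E
python3 -c "
from optr import *
run('w29.png')"
```

```text
62.225 [0.57628207 0.03847876 0.11704422] 91.82856007718384 [-4.2 -3.5  8.6] 0.014270169439746586 50.31347215175629
mark pred px [585.7 149.9]Traceback (most recent call last):
  File "<string>", line 3, in <module>
    run('w29.png')
    ~~~^^^^^^^^^^^
  File "optr.py", line 7, in run
    v,u=np.nonzero(m);x0,x1,y0,y1=u.min(),u.max(),v.min(),v.max();print('box',x0,x1,y0,y1)
                                  ~~~~~^^
    return umr_minimum(a, axis, None, out, keepdims, initial, where)
ValueError: zero-size array to reduction operation minimum which has no identity
```

Call:
servo_tool(increments=[[0.1, 1.5, 0, 0, 0], [0.1, 1.3, 0, 0, 0], [0.1, 0, 0, 0, 0], [0.1, 0, 0, 0, 0]])

```text
t: 62.78
tool_pos: [0.5762, 0.0409, 0.117]
tool_rot: [2.185, 2.256, -0.004]
contact_force: [-3.7, -4.6, 9.1]
opening: 0.0145
grip_force: 50.3
```

Call:
servo_tool(increments=[[0.1, 0, -7, 0.3, 0], [0.1, 0, -9.2, 1.5, 0], [0.1, 0, -9, 2.6, 0], [0.1, 0, -8.6, 3.7, 0], [0.1, 0, -8.1, 4.8, 0], [0.1, 0, -7.4, 5.7, 0], [0.1, 0, -6.6, 6.6, 0], [0.1, 0, -5.8, 7.4, 0], [0.1, 0, -4.8, 8, 0], [0.1, 0, -3.8, 8.6, 0], [0.1, 0, -0.5, 3, 0], [0.1, 0, 0, 1, 0]])

```text
t: 64.28
tool_pos: [0.5076, 0.0389, 0.0665]
tool_rot: [2.183, 2.254, 0.001]
contact_force: [-10.8, -3.3, 24.7]
opening: 0.0142
grip_force: 60.2
```

Call:
servo_tool(increments=[[0.1, 0, 0, 0, 0], [0.4, 0, 0, -4, 0], [0.4, 0, 0, 0, 0], [0.4, 0, 0, 0, 0], [0.4, 0, 0, -20, 0], [0.4, 0, 0, -40, 0], [0.4, 0, 0, -50, 0], [0.4, 0, 0, -50, 0], [0.4, 0, 0, -40, 0], [0.4, 0, 40, 0, 0], [0.4, 0, 55, 0, 0], [0.4, 0, 55, 0, 0]])

```text
t: 65.78
tool_pos: [0.6567, 0.0447, 0.2649]
tool_rot: [-2.185, -2.256, 0.001]
contact_force: [-0.4, 0.4, 0.6]
opening: 0.0342
grip_force: 0.0
```

Call:
servo_tool(increments=[[0.4, 0, 40, 0, 0], [0.4, 0, 15, 0, 0], [0.4, 0, 0, 0, 0], [0.4, 0, 0, 0, 0], [0.4, 0, 0, 0, 0]])

```text
t: 66.4
tool_pos: [0.7097, 0.0463, 0.2657]
tool_rot: [-2.186, -2.257, 0.0]
contact_force: [0.4, 0.9, 0.3]
opening: 0.0341
grip_force: 0.0
```

```bash
sed -i 's/int(p\[0\])-40\]=0/max(0,int(p[0])-60)]=0;m[:,int(p[0])+60:]=0/' optr.py; python3 -c "
from optr import *
im,o=run('w30.png')"
```

```text
66.4 [0.70970534 0.04634475 0.2656716 ] 91.83248874260829 [0.4 0.9 0.3] 0.03412807601240318 0.0
mark pred px [377.7 136.2]
box 359 390 124 147
no white zero-size array to reduction operation minimum which has no identityptr.py:11: RuntimeWarning: Mean of empty slice.
  print(n,len(u),z,'px',u.mean().round(1)+x0,v.mean().round(1)+y0,'rail x',(P@ex).min().round(4),(P@ex).max().round(4),'y mean',(P@ey).mean().round(4),'rng',(P@ey).min().round(4),(P@ey).max().round(4))
  ret = ret.dtype.type(ret / rcount)
```

```bash
python3 -c "
import cv2
im=cv2.imread('pics/w30.png')[:,:,::-1]
for r in range(122,150): print(r,' '.join('%02x%02x%02x'%tuple(im[r,c]) for c in range(342,372)))"
```

```text
122 6d6764 6c6865 6e6867 72675f a7835d bb905d ba925f b8905d b78e5c b68d5c b58b5b ba915f b18a5a 664d31 6d5437 705636 735838 745839 765b3c 775c3c 775b3b 785d3e 795e40 795e3e 795e3e 775d3d 785e3d 785f3e 775d3d 795e3e
123 706b67 6f6a66 6f6a68 72695f a7845d bb915d b9915e b88e5d b68e5c b58d5b b58c5c b9905e b18a59 664e33 6d5537 705638 74583a 745a3a 765c3c 775e3d 785f40 6e4829 6c4322 6c4322 6d4524 6e4525 6d4626 6e4826 6d4928 6d4828
124 706a66 6f6966 6e6967 71675f a5845c bb925d ba925e b8905d b78f5d b68e5c b48b5c b9915f b38a5a 664e33 6e5537 705639 73583a 755a3b 6e4322 632808 5f2304 7a310a 89380c 893b0f 883a0e 873a0f 873b10 853b10 843a10 833b11
125 6f6a66 6e6865 6d6967 71675f a3825a bc935e ba915e b9905e b68f5d b68e5c b58d5d ba905e b78e5d 664f32 6d5336 705738 745a3c 673315 612706 5e2606 6d2c0a a64611 cb5b16 d25f18 cf5b15 cd5b17 ca5a15 c95915 c85917 c65714
126 6f6a69 6e6a68 706c6a 726860 a4855e bd9560 bb935f ba935f b7915e b6905e b68e5e bc9261 b78f5c 675032 6d5536 725839 745b3c 612c0e 602809 5f290a 6f2f0a a44711 cc5b18 d15f18 cf5e17 ce5d16 cd5d16 cd5d17 ce5d16 ce5e17
127 675c59 675c59 665d5b 6b5c5
[... 4191 characters left out ...]
0e e76613 e46110 e3600f e26110 e26110 e36211 e26110 e26212
147 971410 811e1b 513131 333c3d 363b3d 383c3d 373a3c 383a3c 36393b 36393b 363a3c 353c3d 303d3e 672927 8f1a16 961511 951411 941612 951613 941411 941913 ab5637 d99e61 d7995f d7975c d7965b d89359 d99156 d99156 da9053
148 951713 971411 8d1814 6e2524 443636 343c3e 363b3d 373b3d 363a3c 373c3e 343b3e 5b2d2c 712422 8b1917 951511 961613 951712 951613 951711 951411 961d17 a75a3b d1ad72 cfa76f cea66f cfa770 cea76f cea76f cea76f cea66f
149 941612 941612 951612 951612 8f1814 722523 483434 473232 473232 5e2928 5b2a29 8a1a18 911713 941714 951612 951511 951511 951713 941511 941311 961d16 a55638 d1aa6f d0a66e cfa46c cfa56d d0a56d cfa46c cfa56c cea46b
```

```bash
python3 - <<'E'
from edge import *
o=get_obs()
def rr(uv,z): P=onz('wrist',uv,z,o)[0,:2]; return (P@ex).round(4),(P@ey).round(4)
print('tmpl corner',rr((362,128.3),.117),'line',rr((368,134.7),.034),rr((368,134.7),.036))
im=cv2.imread('pics/w30.png')[:,:,::-1].copy()
for b in blobs(im,(0,120,25),(7,255,255),800): print(cv2.boundingRect(b[2]),b[1],rect(b[2],.117,o))
for z in (.062,.117): print([tuple(proj([*((.677+sx*.055)*ex+(.0925+sy*.034)*ey),z],o).round()) for sx,sy in((1,1),(1,-1),(-1,1),(-1,-1))])
E
```

```text
tmpl corner (np.float64(0.7439), np.float64(0.099)) line (np.float64(0.7597), np.float64(0.0937)) (np.float64(0.7594), np.float64(0.0937))
(14, 200, 57, 35) 978.0 (array([433.4,  46.7]), array([81.4, 21.2]), -16.2)
(102, 173, 21, 66) 864.5 (array([525.1,  56.5]), array([58.9, 16.9]), -88.3)
(224, 128, 140, 85) 11375.0 (array([687.7,  87.5]), array([109.2,  67.6]), 1.2)
[(np.float64(342.0), np.float64(99.0)), (np.float64(342.0), np.float64(172.0)), (np.float64(224.0), np.float64(102.0)), (np.float64(226.0), np.float64(173.0))]
[(np.float64(347.0), np.float64(93.0)), (np.float64(346.0), np.float64(179.0)), (np.float64(207.0), np.float64(97.0)), (np.float64(209.0), np.float64(181.0))]
```

```bash
python3 - <<'E'
from edge import *
def mk(p,y):
    y=np.radians(y);return {'tool_pos':np.array(p),'tool_rot':Ro.from_matrix([[np.cos(y),np.sin(y),0],[np.sin(y),-np.cos(y),0],[0,0,-1]]).as_rotvec()}
S={'w28':mk([.5123994,-.14711858,.19206739],91.904),'w29':mk([.57628207,.03847876,.11704422],91.829)}
for n,o in S.items():
    im=cv2.imread(f'pics/{n}.png')[:,:,::-1].copy()
    for b in blobs(im,(0,120,25),(7,255,255),3000):
        print(n,cv2.boundingRect(b[2]),b[1],rect(b[2],.117,o))
    yc=-.093 if n=='w28' else .0925
    for z in (.107,.117): print(z,[tuple(proj([*((.677+sx*.055)*ex+(yc+sy*.034)*ey),z],o).round()) for sx,sy in((-1,1),(-1,-1),(1,1),(1,-1))])
# top camera now
im,o=shot('top','t31.png')
for b in blobs(im,(0,120,25),(7,255,255),100): print('top',np.round(b[0][0]),b[0][1],cv2.boundingRect(b[2]),onz('top',b[0][0],.13).round(3))
E
```

```text
w28 (504, 135, 136, 104) 11217.5 (array([699.7, -98.6]), array([134.8,  67.3]), 1.1)
0.107 [(np.float64(497.0), np.float64(91.0)), (np.float64(492.0), np.float64(194.0)), (np.float64(615.0), np.float64(114.0)), (np.float64(608.0), np.float64(200.0))]
0.117 [(np.float64(504.0), np.float64(90.0)), (np.float64(499.0), np.float64(196.0)), (np.float64(623.0), np.float64(114.0)), (np.float64(616.0), np.float64(203.0))]
w29 (296, 210, 45, 165) 6385.5 (array([575.3,  41.1]), array([77.7, 17.7]), -88.1)
w29 (446, 124, 194, 158) 25978.0 (array([688.6,  85.3]), array([119.7,  67.2]), 1.1)
0.107 [(np.float64(429.0), np.float64(54.0)), (np.float64(425.0), np.float64(214.0)), (np.float64(621.0), np.float64(91.0)), (np.float64(611.0), np.float64(218.0))]
0.117 [(np.float64(436.0), np.float64(49.0)), (np.float64(431.0), np.float64(219.0)), (np.float64(634.0), np.float64(90.0)), (np.float64(623.0), np.float64(223.0))]
top [306. 442.] (25.488035202026367, 13.177766799926758) (294, 433, 17, 24) [[ 0.006 -0.056  0.13 ]]
top [124. 453.] (52.0, 93.0) (78, 427, 94, 53) [[-0.029  0.397  0.13 ]]
top [239. 425.] (166.0, 108.0) (156, 371, 167, 109) [[0.043 0.116 0.13 ]]
top [284. 309.] (7.905693531036377, 32.57145690917969) (276, 294, 17, 32) [[0.337 0.014 0.13 ]]
top [476. 218.] (106.84423065185547, 71.32233428955078) (423, 181, 106, 74) [[ 0.604 -0.508  0.13 ]]
top [253. 268.] (55.80494689941406, 198.83238220214844) (211, 167, 75, 198) [[0.444 0.101 0.13 ]]
top [250. 132.] (71.0, 52.0) (224, 97, 53, 72) [[0.83  0.132 0.13 ]]
```

The template was knocked about 26 mm aside right after I placed it, before I opened the clamp: it is already displaced in w28. The blanks have not moved. To keep the asked order I'll take the carriage back to the green mark, clamp it, re-seat the template and then come back. First I measure where the carriage is now.

```bash
python3 - <<'E'
from edge import *
o=get_obs(); im=cv2.imread('pics/w30.png')[:,:,::-1].copy()
for b in blobs(im,(0,120,25),(7,255,255),500):
    R=rect(b[2],.084,o);P=R[0]/1000;print(cv2.boundingRect(b[2]),R,'rail',P@ex,P@ey)
print(move(o,[.507,.0385,.19]))
E
```

```text
(14, 200, 57, 35) (array([402.4,  38.6]), array([90.6, 23.6]), -16.2) rail 0.4034138951915861 0.025941263777078415
(102, 173, 21, 66) (array([504.5,  49.5]), array([65.6, 18.8]), -88.3) rail 0.505805892278879 0.033628846783188
(224, 128, 140, 85) (array([685.6,  84.1]), array([121.6,  75.3]), 1.2) rail 0.6879033426252162 0.06252328530279327
[  -1.3 -203.1   75.9]
```

Call:
servo_tool(increments=[[0.6, 0, -50, 0, 0], [0.6, 0, -55, 0, 0], [0.6, 0, -55, 0, 0], [0.6, -1, -42, 30, 0], [0.6, 0, 0, 40, 0], [0.6, 0, 0, 0, 0], [0.6, 0, 0, 0, 0]])

```text
t: 67.38
tool_pos: [0.5094, 0.0388, 0.1972]
tool_rot: [2.185, 2.255, 0.002]
contact_force: [0.0, 0.7, 0.3]
opening: 0.0515
grip_force: 0.0
```

```bash
python3 - <<'E'
from edge import *
im,o=shot('wrist','w31.png');print(o['t'],o['tool_pos'],yaw(o))
for b in blobs(im,(0,120,25),(7,255,255),1000):
    R=rect(b[2],.084,o);P=R[0]/1000;print(cv2.boundingRect(b[2]),R,'rail',P@ex,P@ey, 'go',move(o,[P[0],P[1]-.0098,.066]))
E
```

```text
67.375 [0.50944693 0.03877434 0.19723633] 91.83034182290903
(98, 203, 91, 50) (array([372.5,  40.6]), array([79.9, 21.5]), -16.5) rail 0.37359147055480707 0.02887945859424592 go [  -3.6 -137.4  130.9]
(304, 173, 24, 92) (array([506.7,  49.1]), array([66.3, 15.9]), -88.0) rail 0.5079922424080524 0.03315994048906982 go [  0.6  -3.  131.2]
(497, 133, 137, 102) (array([721.5,  84.6]), array([153.2,  77.3]), 1.3) rail 0.723801333521885 0.06189539233207133 go [ 29.3 212.8 131.7]
```

Call:
servo_tool(increments=[[0.6, 0.6, -2.5, 45, 0], [0.6, 0, 0, 45, 0], [0.6, 0, 0, 31, 0], [0.6, 0, 0, 10, 0], [0.6, 0, 0, 0, 0], [0.1, 0, 0, 0, 0], [0.1, 0, 0, 0, 0], [0.1, 0, 0, 0, 0], [0.1, 0, 0, 0, 0], [0.1, 0, 0, 0, 0]], force=50)

```text
t: 68.68
tool_pos: [0.5076, 0.0393, 0.0663]
tool_rot: [2.184, 2.255, 0.004]
contact_force: [0.9, -0.4, 6.4]
opening: 0.0148
grip_force: 49.0
```

Call:
servo_tool(increments=[[0.1, 0, 3.8, -8.6, 0], [0.1, 0, 4.8, -8, 0], [0.1, 0, 5.8, -7.4, 0], [0.1, 0, 6.6, -6.6, 0], [0.1, 0, 7.4, -5.7, 0], [0.1, 0, 8.1, -4.8, 0], [0.1, 0, 8.6, -3.7, 0], [0.1, 0, 9, -2.6, 0], [0.1, 0, 9.2, -1.5, 0], [0.1, 0, 7, -0.3, 0], [0.1, 0, 0, 0, 0], [0.1, 0, 0, 0, 0]])

```text
t: 70.18
tool_pos: [0.5775, 0.0414, 0.1172]
tool_rot: [2.184, 2.256, 0.001]
contact_force: [-4.7, -0.9, 6.6]
opening: 0.0143
grip_force: 50.4
```

Call:
servo_tool(increments=[[0.1, -4, 0, 0, 0], [0.1, -8, 0, 0, 0], [0.1, -13, 0, 0, 0], [0.1, -14, 0, 0, 0], [0.1, -14, 0, 0, 0], [0.1, -14, 0, 0, 0], [0.1, -14, 0, 0, 0], [0.1, -14, 0, 0, 0], [0.1, -14, 0, 0, 0], [0.1, -14, 0, 0, 0], [0.1, -14, 0, 0, 0], [0.1, -14, 0, 0, 0]])

```text
t: 71.68
tool_pos: [0.5821, -0.1083, 0.1171]
tool_rot: [-2.184, -2.256, -0.004]
contact_force: [-4.9, 5.5, 7.6]
opening: 0.0145
grip_force: 50.5
```

Call:
servo_tool(increments=[[0.1, -14, 0, 0, 0], [0.1, -11, 0, 0, 0], [0.1, -7, 0, 0, 0], [0.1, -3, 0, 0, 0], [0.1, -1, 0, 0, 0], [0.1, 0, 0, 0, 0], [0.1, 0, 0, 0, 0]])

```text
t: 72.55
tool_pos: [0.5832, -0.1448, 0.1171]
tool_rot: [-2.185, -2.257, -0.002]
contact_force: [-4.9, 3.2, 7.4]
opening: 0.0143
grip_force: 50.5
```

Call:
servo_tool(increments=[[0.1, 0.7, -7, 0.3, 0], [0.1, 0, -9.2, 1.5, 0], [0.1, 0, -9, 2.6, 0], [0.1, 0, -8.6, 3.7, 0], [0.1, 0, -8.1, 4.8, 0], [0.1, 0, -7.4, 5.7, 0], [0.1, 0, -6.6, 6.6, 0], [0.1, 0, -5.8, 7.4, 0], [0.1, 0, -4.8, 8, 0], [0.1, 0, -3.8, 8.6, 0], [0.1, 0, -0.5, 3, 0], [0.1, 0, 0, 1, 0]])

```text
t: 74.05
tool_pos: [0.5135, -0.1483, 0.0659]
tool_rot: [2.183, 2.254, 0.0]
contact_force: [-10.8, 2.5, 21.3]
opening: 0.0145
grip_force: 61.4
```

Call:
servo_tool(increments=[[0.1, 0, 0, 0, 0], [0.5, 0, 0, -4, 0], [0.5, 0, 0, 0, 0], [0.5, 0, 0, 0, 0], [0.5, 0, 0, -20, 0], [0.5, 0, 0, -50, 0], [0.5, 0, 0, -60, 0], [0.5, 0, 0, -60, 0], [0.5, 0, 0, 0, 0], [0.5, 0, 0, 0, 0], [0.5, 0, 0, 0, 0]])

```text
t: 75.42
tool_pos: [0.5104, -0.1464, 0.2518]
tool_rot: [-2.183, -2.254, 0.002]
contact_force: [-0.2, -0.5, -0.8]
opening: 0.0428
grip_force: 0.0
```

```bash
python3 - <<'E'
from edge import *
im,o=shot('wrist','w32.png');print(o['t'],o['tool_pos'],yaw(o))
for b in blobs(im,(0,120,25),(7,255,255),800):
    R=rect(b[2],.084,o);P=R[0]/1000;print(cv2.boundingRect(b[2]),R,'rail',P@ex,P@ey)
    print('   .117',rect(b[2],.117,o))
print(move(o,[.58,-.09,.23]))
E
```

```text
75.425 [ 0.51043933 -0.14643769  0.25178708] 91.82567608718988
(433, 399, 45, 55) (array([ 679.1, -402.9]), array([130. ,  30.4]), -49.9) rail 0.6661095103117904 -0.42403223966131015
   .117 (array([ 660.9, -368. ]), array([116.1,  27.2]), -49.9)
(314, 169, 19, 77) (array([ 512.6, -138.2]), array([66.2, 15.3]), -88.4) rail 0.5080060959388768 -0.15423296174599266
   .117 (array([ 512.1, -131.5]), array([59.1, 13.7]), -88.4)
(475, 136, 118, 87) (array([ 718.1, -102.9]), array([138.9,  75.7]), 1.1) rail 0.7145134938894925 -0.1254052911556377
   .117 (array([695.7, -99.9]), array([124.1,  67.6]), 1.1)
(0, 36, 20, 123) (array([171.6, -13.9]), array([140.3,  38.2]), -88.3) rail 0.17107871620757356 -0.019283227446890483
   .117 (array([207.5, -20.4]), array([125.3,  34.1]), -88.3)
(123, 32, 83, 35) (array([367.8,   3. ]), array([84.7, 20.9]), -16.5) rail 0.3677127451797505 -0.008554357507838391
   .117 (array([382.7,  -5.3]), array([75.6, 18.7]), -16.5)
[54.2 71.4 21.6]
```

Call:
servo_tool(increments=[[0.6, 22, 55, -5, 0], [0.6, 22, 55, -5, 0], [0.6, 0, 0, 0, -10], [0.6, 0, 0, 0, -10], [0.6, 0, 0, 0, -10], [0.6, 0, 0, 0, -10], [0.6, 0, 0, 0, -10], [0.6, 0, 0, 0, -10], [0.6, 0, 0, 0, -10], [0.6, 0, 0, 0, -10], [0.6, 0, 0, 0, -9.3], [0.6, 0, 0, 0, 0]])

```text
t: 76.97
tool_pos: [0.6195, -0.0993, 0.2627]
tool_rot: [0.028, -3.139, -0.001]
contact_force: [-0.3, 0.9, -0.4]
opening: 0.0515
grip_force: 0.0
```

Call:
servo_tool(increments=[[0.6, 0, 0, 0, 0], [0.6, 0, 0, 0, 0]])

```text
t: 77.22
tool_pos: [0.6199, -0.0994, 0.2641]
tool_rot: [0.029, -3.141, -0.0]
contact_force: [0.1, 0.3, 0.1]
opening: 0.0513
grip_force: 0.0
```

```bash
python3 - <<'E'
from edge import *
im,o=shot('wrist','w33.png');print(o['t'],o['tool_pos'],yaw(o),o['opening'])
for b in blobs(im,(0,120,25),(7,255,255),1500): print(cv2.boundingRect(b[2]),b[1],rect(b[2],.117,o))
# blanks stack: near-edge profile
C=.677*ex-.0935*ey
for sy in (-.02,.0,.02):
    pts=[proj([*(C-.055*ex+sy*ey),z],o) for z in (.038,.062,.077,.092,.107)];c=int(pts[-1][0]);r0=int(pts[0][1])-6;r1=int(pts[-1][1])+30
    d=abs(np.diff(im[r0:r1,c].astype(int),axis=0)).sum(1);print(c,[p[1].round(1) for p in pts],[(r0+i+.5,int(x)) for i,x in enumerate(d) if x>40])
a=proj([*(C-.05*ex-.034*ey),.107],o);b=proj([*(C-.05*ex+.034*ey),.107],o);r=int(a[1]);d=abs(np.diff(im[r].astype(int),axis=0)).sum(1)
print(r,a[0],b[0],[(i+.5,int(d[i])) for p in(a,b) for i in range(int(p[0])-8,int(p[0])+8) if d[i]>60])
E
```

```text
77.225 [ 0.61990334 -0.09939458  0.26410197] -178.9455164948618 0.051274847971365486
(275, 242, 82, 119) 8797.5 (array([ 693.2, -100.2]), array([115.1,  67.7]), 1.1)
(0, 120, 97, 179) 14727.0 (array([ 612.4, -388.7]), array([181.6, 159.3]), -0.1)
324 [np.float64(209.6), np.float64(214.8), np.float64(218.4), np.float64(222.3), np.float64(226.6)] [(206.5, 46), (207.5, 53), (208.5, 80), (209.5, 95), (213.5, 42), (214.5, 52), (225.5, 202), (226.5, 80), (238.5, 159), (239.5, 92), (240.5, 70), (241.5, 129), (244.5, 60)]
348 [np.float64(209.4), np.float64(214.5), np.float64(218.1), np.float64(222.1), np.float64(226.3)] [(208.5, 75), (209.5, 61), (213.5, 45), (225.5, 178), (226.5, 52), (238.5, 148), (239.5, 84), (240.5, 59), (241.5, 107), (244.5, 64), (251.5, 71), (252.5, 77)]
372 [np.float64(209.2), np.float64(214.3), np.float64(217.9), np.float64(221.8), np.float64(226.1)] [(208.5, 99), (209.5, 47), (213.5, 42), (225.5, 247), (251.5, 152), (252.5, 118)]
232 307.5895085136831 388.36734299654734 [(305.5, 135), (306.5, 217), (386.5, 336), (387.5, 124)]
```

```bash
python3 - <<'E'
from edge import *
o=get_obs();im=cv2.imread('pics/w33.png')[:,:,::-1].copy()
for uv,z in (((324,244.5),.117),((324,241.5),.107),((348,244.5),.117),((348,241.5),.107)): P=onz('wrist',uv,z,o)[0,:2];print(uv,P.round(4),'rail',(P@ex).round(4),(P@ey).round(4))
b=[b for b in blobs(im,(0,120,25),(7,255,255),1500) if b[0][0][0]>200][0]
P=onz('wrist',b[2][:,0],.117,o)[:,:2]; v=b[2][:,0,1]; 
for lo,hi in ((250,270),(270,290),(290,320)):
    q=P[(v>=lo)&(v<hi)]; m=np.median(q@ey); L=(q@ey)[q@ey<m];H=(q@ey)[q@ey>=m];print(lo,L.mean().round(4),H.mean().round(4),((L.mean()+H.mean())/2).round(4),'at x',(q@ex).mean().round(3))
E
```

```text
(324, 244.5) [ 0.6378 -0.094 ] rail 0.6345 -0.114
(324, 241.5) [ 0.6383 -0.0939] rail 0.635 -0.1139
(348, 244.5) [ 0.6375 -0.0745] rail 0.6348 -0.0944
(348, 241.5) [ 0.6379 -0.0737] rail 0.6353 -0.0937
250 -0.1546 -0.0879 -0.1213 at x 0.648
270 -0.1547 -0.0882 -0.1215 at x 0.665
290 -0.1549 -0.0887 -0.1218 at x 0.689
```

Call:
servo_tool(increments=[[0.6, -36, -1, 20, 0], [0.6, -37, -0.9, 30, 0], [0.6, 0, 0, 45, 0], [0.6, 0, 0, 30, 0], [0.6, 0, 0, 11, 0], [0.6, 0, 0, 5, 0], [0.6, 0, 0, 0, 0], [0.1, 0, 0, 0, 0], [0.1, 0, 0, 0, 0], [0.1, 0, 0, 0, 0], [0.1, 0, 0, 0, 0], [0.1, 0, 0, 0, 0]], force=50)

```text
t: 78.78
tool_pos: [0.6938, -0.1003, 0.125]
tool_rot: [-0.031, 3.139, -0.001]
contact_force: [-0.2, -1.0, 5.5]
opening: 0.0151
grip_force: 50.2
```

Call:
servo_tool(increments=[[0.1, 0, 0, -10, 0], [0.1, 0, 0, -20, 0], [0.1, 6, 13, 0, -0.7], [0.1, 7, 14, 0, 0], [0.1, 0, 0, 0, 0], [0.1, 0, 0, 0, 0], [0.1, 0, 0, 0, 0]])

```text
t: 79.65
tool_pos: [0.6793, -0.0734, 0.1532]
tool_rot: [0.05, -3.141, 0.0]
contact_force: [0.4, 0.4, -3.6]
opening: 0.015
grip_force: 49.1
```

```bash
python3 - <<'E'
from edge import *
im,o=shot('wrist','w34.png');print(o['t'],o['tool_pos'],yaw(o),o['contact_force'].round(1),o['opening'],o['grip_force'])
T=.677*ex-.0944*ey; print('tgt',T.round(4),move(o,[*T,.123]))
z=o['tool_pos'][2]; profile(im,o,o['tool_pos'][:2],(z-.016,z-.006),z-.006)
E
```

```text
79.65 [ 0.67930556 -0.07343007  0.15320149] -178.18471084319478 [ 0.4  0.4 -3.6] 0.015012355087285848 49.087668657302856
tgt [ 0.6796 -0.0731] [-0.3  0.3 30.2]
pred near rows [172.2 174.8] col 267.0
  edges [(165.5, 124), (166.5, 175), (170.5, 257), (171.5, 328), (172.5, 59), (173.5, 54)]
pred near rows [172.1 174.8] col 367.0
  edges [(169.5, 49), (170.5, 144), (171.5, 90), (172.5, 49), (173.5, 50)]
row 257 pred cols 237.6 396.9 edges [(232.5, 64), (233.5, 74), (240.5, 280), (241.5, 66), (395.5, 91), (396.5, 90)]
row 299 pred cols 241.0 393.6 edges [(235.5, 61), (236.5, 188), (237.5, 99), (243.5, 141), (244.5, 188), (392.5, 176), (399.5, 71), (400.5, 264)]
```

Call:
servo_tool(increments=[[0.1, -1.2, -0.2, 10, 0], [0.1, 0, 0, 10, 0], [0.1, 0, 0, 5, 0], [0.1, 0, 0, 3, 0], [0.1, 0, 0, 0.8, 0], [0.1, 0, 0, 0, 0], [0.5, 0, 0, 0, 0], [0.5, 0, 0, 0, 0], [0.5, 0, 0, 0, 0], [0.5, 0, 0, -20, 0], [0.5, 0, 0, -40, 0], [0.5, 20, 0, -30, 0]])

```text
t: 81.2
tool_pos: [0.6618, -0.0742, 0.2185]
tool_rot: [-0.05, 3.137, -0.001]
contact_force: [0.7, 0.3, 1.4]
opening: 0.0427
grip_force: 0.0
```

Call:
servo_tool(increments=[[0.5, 40, 0, -10, 0], [0.5, 40, 0, 0, 0], [0.5, 0, 0, 0, 0], [0.5, 0, 0, 0, 0], [0.5, 0, 0, 0, 0]])

```text
t: 81.82
tool_pos: [0.5816, -0.0767, 0.2254]
tool_rot: [-0.05, 3.14, -0.0]
contact_force: [0.4, -0.5, 0.4]
opening: 0.0425
grip_force: 0.0
```

```bash
python3 - <<'E'
from edge import *
im,o=shot('wrist','w35.png');print(o['t'],o['tool_pos'],yaw(o),o['opening'])
profile(im,o,.677*ex-.0944*ey,(.038,.062,.107,.117),.117)
b=[b for b in blobs(im,(0,120,25),(8,255,255),500) if 150<b[0][0][0]<490];print([(cv2.boundingRect(x[2]),rect(x[2],.117,o)) for x in b])
E
```

```text
81.825 [ 0.58161951 -0.0766658   0.22536823] -178.16175390818364 0.042500776185049126
pred near rows [257.1 266.1 286.8 292.3] col 291.0
  edges [(254.5, 48), (255.5, 57), (256.5, 126), (285.5, 50), (286.5, 45), (287.5, 124), (288.5, 68), (292.5, 48)]
pred near rows [257.1 266.1 286.9 292.3] col 346.0
  edges [(256.5, 97), (285.5, 57), (286.5, 45), (287.5, 133), (288.5, 70), (292.5, 49)]
row 332 pred cols 274.8 362.1 edges [(268.5, 96), (274.5, 152), (275.5, 127), (361.5, 69), (362.5, 73)]
row 353 pred cols 276.1 360.8 edges [(275.5, 120), (276.5, 142), (360.5, 182)]
[((274, 288, 90, 117), (array([677.5, -73.1]), array([112.9,  67.4]), 1.5)), ((199, 123, 85, 24), (array([ 512. , -131.3]), array([58.6, 14. ]), -88.2))]
```

Call:
servo_tool(increments=[[0.6, 36, -34.5, 0, 0], [0.6, 35, -34.5, 0, 0], [0.6, 0, 0, 0, 10], [0.6, 0, 0, 0, 10], [0.6, 0, 0, 0, 10], [0.6, 0, 0, 0, 10], [0.6, 0, 0, 0, 10], [0.6, 0, 0, 0, 10], [0.6, 0, 0, 0, 10], [0.6, 0, 0, 0, 10], [0.6, 0, 0, 20, 10], [0.6, 0, 0, 15, 0]])

```text
t: 83.38
tool_pos: [0.5122, -0.1478, 0.1889]
tool_rot: [-2.183, -2.259, 0.0]
contact_force: [-0.2, -0.7, 0.2]
opening: 0.0515
grip_force: 0.0
```

Call:
servo_tool(increments=[[0.6, 0, 0, 0, 0], [0.6, 0, 0, 0, 0]])

```text
t: 83.62
tool_pos: [0.5122, -0.1479, 0.1901]
tool_rot: [2.184, 2.258, 0.0]
contact_force: [0.7, -0.3, 0.7]
opening: 0.051
grip_force: 0.0
```

```bash
cat > lev.py <<'E'
from edge import *
def run(fn,yc):
    im,o=shot('wrist',fn);print(o['t'],o['tool_pos'],yaw(o))
    for b in blobs(im,(0,120,25),(7,255,255),1000):
        R=rect(b[2],.084,o);P=R[0]/1000;bb=cv2.boundingRect(b[2])
        if 40<max(R[1])<75: print('bar',bb,R,'rail',P@ex,P@ey,'go',move(o,[P[0],P[1]-.0098,.066]))
        elif b[1]>4000: print('tmpl',bb)
    print('pred tmpl corners',[tuple(proj([*((.677+sx*.055)*ex+(yc+sy*.034)*ey),.117],o).round().astype(int)) for sx,sy in((-1,1),(-1,-1),(1,1),(1,-1))])
    return im,o
E
python3 -c "
from lev import *
run('w36.png',-.0944)"
```

```text
83.625 [ 0.51216276 -0.14792134  0.19008505] 91.9059094578408
bar (309, 175, 24, 95) (array([ 512.5, -138.4]), array([66.9, 15.7]), -88.5) rail 0.5078998631310244 -0.15442972198215799 go [ -0.3   0.3 124.1]
tmpl (495, 92, 143, 112)
pred tmpl corners [(np.int64(506), np.int64(91)), (np.int64(500), np.int64(198)), (np.int64(625), np.int64(115)), (np.int64(617), np.int64(204))]
```

Call:
servo_tool(increments=[[0.6, 0, 0.3, 45, 0], [0.6, 0, 0, 45, 0], [0.6, 0, 0, 26, 0], [0.6, 0, 0, 8, 0], [0.6, 0, 0, 0, 0], [0.1, 0, 0, 0, 0], [0.1, 0, 0, 0, 0], [0.1, 0, 0, 0, 0], [0.1, 0, 0, 0, 0], [0.1, 0, 0, 0, 0]], force=50)

```text
t: 84.92
tool_pos: [0.5135, -0.1483, 0.0674]
tool_rot: [2.184, 2.254, 0.002]
contact_force: [0.6, 0.4, 5.4]
opening: 0.0142
grip_force: 49.0
```

Call:
servo_tool(increments=[[0.1, 0, 3.8, -8.6, 0], [0.1, 0, 4.8, -8, 0], [0.1, 0, 5.8, -7.4, 0], [0.1, 0, 6.6, -6.6, 0], [0.1, 0, 7.4, -5.7, 0], [0.1, 0, 8.1, -4.8, 0], [0.1, 0, 8.6, -3.7, 0], [0.1, 0, 9, -2.6, 0], [0.1, 0, 9.2, -1.5, 0], [0.1, 0, 7, -0.3, 0], [0.1, 0, 0, 0, 0], [0.1, 0, 0, 0, 0]])

```text
t: 86.42
tool_pos: [0.583, -0.1457, 0.118]
tool_rot: [2.185, 2.257, -0.0]
contact_force: [-5.1, -0.4, 8.7]
opening: 0.0143
grip_force: 50.4
```

Call:
servo_tool(increments=[[0.1, 4, 0, 0, 0], [0.1, 8, 0, 0, 0], [0.1, 12, 0, 0, 0], [0.1, 12, 0, 0, 0], [0.1, 12, 0, 0, 0], [0.1, 12, 0, 0, 0], [0.1, 12, 0, 0, 0], [0.1, 12, 0, 0, 0], [0.1, 12, 0, 0, 0], [0.1, 12, 0, 0, 0], [0.1, 12, 0, 0, 0], [0.1, 12, 0, 0, 0]])

```text
t: 87.92
tool_pos: [0.579, -0.0149, 0.1181]
tool_rot: [2.184, 2.254, -0.003]
contact_force: [-4.0, -6.4, 5.4]
opening: 0.0144
grip_force: 50.3
```

Call:
servo_tool(increments=[[0.1, 12, 0, 0, 0], [0.1, 12, 0, 0, 0], [0.1, 12, 0, 0, 0], [0.1, 10, 0, 0, 0], [0.1, 6, 0, 0, 0], [0.1, 3, 0, 0, 0], [0.1, 1, 0, 0, 0], [0.1, 0, 0, 0, 0], [0.1, 0, 0, 0, 0]])

```text
t: 89.05
tool_pos: [0.5772, 0.0416, 0.118]
tool_rot: [2.184, 2.255, -0.001]
contact_force: [-4.0, -3.5, 8.0]
opening: 0.0145
grip_force: 50.4
```

Call:
servo_tool(increments=[[0.1, -0.5, -7, 0.3, 0], [0.1, 0, -9.2, 1.5, 0], [0.1, 0, -9, 2.6, 0], [0.1, 0, -8.6, 3.7, 0], [0.1, 0, -8.1, 4.8, 0], [0.1, 0, -7.4, 5.7, 0], [0.1, 0, -6.6, 6.6, 0], [0.1, 0, -5.8, 7.4, 0], [0.1, 0, -4.8, 8, 0], [0.1, 0, -3.8, 8.6, 0], [0.1, 0, -0.5, 3, 0], [0.1, 0, 0, 1.5, 0]])

```text
t: 90.55
tool_pos: [0.5082, 0.0393, 0.0678]
tool_rot: [2.183, 2.255, 0.003]
contact_force: [-15.8, -1.5, 34.5]
opening: 0.0142
grip_force: 62.3
```

Call:
servo_tool(increments=[[0.1, 0, 0, 0, 0], [0.4, 0, 0, -4, 0], [0.4, 0, 0, 0, 0], [0.4, 0, 0, 0, 0], [0.4, 0, 0, -20, 0], [0.4, 0, 0, -50, 0], [0.4, 0, 0, -60, 0], [0.4, 0, 0, 0, 0], [0.4, 0, 0, 0, 0], [0.4, 0, 0, 0, 0]])

```text
t: 91.8
tool_pos: [0.5044, 0.0397, 0.1927]
tool_rot: [-2.183, -2.254, 0.004]
contact_force: [-0.4, -0.5, 0.0]
opening: 0.0345
grip_force: 0.0
```

```bash
python3 -c "
from lev import *
run('w37.png',.0925)"
```

```text
91.8 [0.50435001 0.03969776 0.19270536] 91.82443597713147
bar (314, 175, 23, 94) (array([507.3,  49.1]), array([66.8, 15.2]), -88.4) rail 0.5085919463442717 0.03314109403362294 go [ -0.6   3.5 126.7]
tmpl (497, 93, 142, 110)
pred tmpl corners [(np.int64(507), np.int64(93)), (np.int64(501), np.int64(198)), (np.int64(625), np.int64(116)), (np.int64(618), np.int64(205))]
```

Call:
servo_tool(increments=[[0, 0, 3, 30, 0], [0, 0, 0, 30, 0], [0, 0, 0, 25, 0], [0, 0, 0, 10, 0], [0, 0, 0, 4, 0], [0, 0, 0, 2, 0], [0, 0, 0, 2, 0], [0, 0, 0, 0, 0]])

```text
t: 92.85
tool_pos: [0.507, 0.0396, 0.0964]
tool_rot: [-2.182, -2.254, 0.009]
contact_force: [-20.6, -0.6, 28.1]
opening: -0.0005
grip_force: 14.3
```

Call:
servo_tool(increments=[[0, 0, 0, -10, 0], [0, 0, 0, -30, 0], [0, 0, 0, -50, 0], [0, 0, 0, -40, 0], [0.3, 25, 35, 0, -10], [0.3, 0, 0, 0, -10], [0.3, 0, 0, 0, -10], [0.3, 0, 0, 0, -10], [0.3, 0, 0, 0, -10], [0.3, 0, 0, 0, -10], [0.3, 0, 0, 0, -10], [0.3, 0, 0, 0, -10]])

```text
t: 94.35
tool_pos: [0.543, 0.0658, 0.2223]
tool_rot: [0.215, 3.134, 0.0]
contact_force: [0.3, 0.4, 0.4]
opening: 0.0256
grip_force: 0.0
```

Call:
servo_tool(increments=[[0.3, 0, 0, 0, -10], [0.3, -25, 35, 0, 0], [0.3, 0, 0, 0, 0], [0.3, 0, 0, 0, 0], [0.3, 0, 0, 0, 0]])

```text
t: 94.98
tool_pos: [0.5664, 0.101, 0.2222]
tool_rot: [0.049, -3.141, 0.0]
contact_force: [0.4, -0.2, 0.4]
opening: 0.0257
grip_force: 0.0
```

```bash
python3 - <<'E'
from edge import *
im,o=shot('wrist','w38.png');print(o['t'],o['tool_pos'],yaw(o),o['opening'])
profile(im,o,.677*ex+.0925*ey,(.038,.062,.107,.117),.117)
for x in blobs(im,(0,120,25),(8,255,255),500):
    if 150<x[0][0][0]<520: print(cv2.boundingRect(x[2]),'.117',rect(x[2],.117,o),'.084',rect(x[2],.084,o))
E
```

```text
94.975 [0.56642334 0.10102531 0.22216513] -178.20368748681554 0.02570644003683307
pred near rows [268.2 277.9 300.2 306.1] col 303.0
  edges [(266.5, 70), (267.5, 95), (300.5, 93), (301.5, 103), (306.5, 47), (312.5, 95)]
pred near rows [268.1 277.8 300.  305.9] col 357.0
  edges [(267.5, 74), (268.5, 59), (284.5, 46), (296.5, 75)]
row 345 pred cols 286.3 373.1 edges [(286.5, 139), (287.5, 204)]
row 365 pred cols 287.3 371.4 edges [(283.5, 467), (287.5, 65), (288.5, 155), (289.5, 120)]
(287, 302, 77, 103) .117 (array([665.4, 111. ]), array([100. ,  61.3]), 2.0) .084 (array([688.2, 112.6]), array([113.4,  69.5]), 2.0)
(210, 137, 87, 23) .117 (array([505.7,  55.5]), array([58.7, 14. ]), -88.2) .084 (array([507.1,  49.6]), array([66.5, 15.9]), -88.2)
(215, 0, 32, 23) .117 (array([409.7,  37.3]), array([20.5, 16.6]), 85.9) .084 (array([398.4,  29. ]), array([23.2, 18.8]), 85.9)
```

```bash
python3 - <<'E'
from edge import *
im=cv2.imread('pics/w38.png')[:,:,::-1].astype(int)
for r in (320,345,365): print(r,[(c,*im[r,c].tolist()) for c in range(358,380,2)])
for c in (340,357): print(c,[(r,*im[r,c].tolist()) for r in range(266,312,3)])
t,o=shot('top')
for n,p in (('can',(148,275)),('jar',(423,275)),('charger',(163,220))): print(n,t[p[1],p[0]])
t0=cv2.imread('pics/top0.png')[:,:,::-1].astype(int);d=abs(t.astype(int)-t0).sum(2)>90
for n,(x0,y0,x1,y1) in {'can':(125,258,172,295),'jar':(405,260,440,292),'charger':(138,202,190,240)}.items(): print(n,d[y0:y1,x0:x1].sum())
E
```

```text
320 [(358, 14, 13, 14), (360, 12, 11, 12), (362, 50, 50, 49), (364, 78, 79, 76), (366, 77, 78, 75), (368, 77, 78, 74), (370, 77, 77, 74), (372, 76, 77, 74), (374, 77, 78, 75), (376, 67, 68, 65), (378, 12, 13, 13)]
345 [(358, 18, 18, 18), (360, 18, 17, 18), (362, 14, 15, 16), (364, 17, 17, 19), (366, 17, 18, 19), (368, 17, 17, 18), (370, 17, 17, 17), (372, 17, 17, 18), (374, 15, 17, 18), (376, 16, 17, 18), (378, 17, 18, 19)]
365 [(358, 18, 18, 19), (360, 18, 18, 17), (362, 13, 14, 15), (364, 16, 16, 16), (366, 20, 21, 22), (368, 16, 17, 18), (370, 16, 16, 17), (372, 16, 16, 18), (374, 16, 17, 18), (376, 16, 17, 18), (378, 15, 17, 18)]
340 [(266, 16, 37, 70), (269, 103, 76, 44), (272, 108, 83, 48), (275, 112, 85, 51), (278, 103, 90, 77), (281, 98, 93, 90), (284, 103, 98, 95), (287, 97, 92, 89), (290, 97, 92, 89), (293, 96, 91, 89), (296, 97, 92, 89), (299, 100, 94, 91), (302, 81, 24, 21), (305, 76, 11, 10), (308, 160, 24, 20), (311, 158, 24, 19)]
357 [(266, 16, 35, 67), (269, 110, 81, 47), (272, 106, 81, 47), (275, 106, 81, 47), (278, 102, 91, 82), (281, 101, 95, 93), (284, 94, 89, 86), (287, 77, 78, 74), (290, 79, 79, 76), (293, 79, 80, 75), (296, 75, 76, 72), (299, 41, 41, 40), (302, 22, 21, 22), (305, 11, 10, 11), (308, 12, 12, 12), (311, 14, 14, 15)]
can [187 181 178]
jar [ 69 140  78]
charger [202 108  48]
can 92
jar 0
charger 0
```

Call:
servo_tool(increments=[[1, 20, 0, -20, 0], [1, 20, -10, -20, 0], [1, 0, -10, 0, 0], [1, 0, 0, 0, 0], [1, 0, 0, 0, 0], [1, 0, 0, 0, 0]])

```text
t: 95.82
tool_pos: [0.5273, 0.0804, 0.2612]
tool_rot: [0.05, -3.14, -0.0]
contact_force: [-0.3, -0.1, 0.5]
opening: 0.0852
grip_force: 0.0
```

```bash
python3 - <<'E'
from edge import *
im,o=shot('wrist','w39.png');print(o['t'],o['tool_pos'],yaw(o),o['contact_force'].round(1),o['opening'])
profile(im,o,.677*ex+.0928*ey,(.038,.062,.107,.117),.117)
for x in blobs(im,(0,120,15),(8,255,255),800):
    if 150<x[0][0][0]<520: print(cv2.boundingRect(x[2]),rect(x[2],.117,o))
t,_=shot('top');t0=cv2.imread('pics/top0.png')[:,:,::-1].copy()
for i in (t0,t):
    h=cv2.cvtColor(np.ascontiguousarray(i[255:300,120:180]),cv2.COLOR_RGB2HSV);m=cv2.inRange(h,np.array((0,0,150)),np.array((180,45,255)));v,u=np.nonzero(m);print('can',len(u),u.mean()+120,v.mean()+255)
E
```

```text
95.825 [0.52731219 0.08042749 0.26117657] -178.16759351011746 [-0.3 -0.1  0.5] 0.08515006537207152
pred near rows [290.1 299.7 321.2 326.6] col 328.0
  edges [(289.5, 88), (290.5, 52), (299.5, 44), (321.5, 114), (322.5, 86), (326.5, 49), (331.5, 49), (332.5, 90)]
pred near rows [289.8 299.4 320.6 326. ] col 373.0
  edges [(289.5, 97), (321.5, 178), (326.5, 63), (331.5, 58), (332.5, 108)]
row 358 pred cols 312.4 385.6 edges [(312.5, 140), (313.5, 122), (385.5, 91)]
row 375 pred cols 312.6 383.7 edges [(312.5, 78), (313.5, 204), (383.5, 282), (384.5, 90)]
(313, 322, 76, 83) (array([661.9, 113.8]), array([95.9, 67.4]), 2.1)
(247, 183, 75, 18) (array([501.8,  53. ]), array([58.3, 13.5]), -88.6)
(242, 0, 46, 67) (array([374.6,  34.4]), array([58.2, 19.7]), -16.1)
can 556 148.79856115107913 274.60791366906477
can 421 151.22802850356294 277.31828978622326
```

```bash
python3 -c "
from station import *
print(finish_job())"
```

```text
the job is handed in; nothing more can be done
None
```

The job is handed in at about 96 s. The carriage is clamped at the orange drilling mark, with three blanks and the template stacked flush to about 1 mm. I worked out the pointer's place from the lever bar, because the stack hid it: 0 to 1 mm from the line.

- **Template:** it was knocked about 26 mm aside right after I first placed it, and I only saw this once I had clamped the carriage at the orange mark. I took the carriage back to the green mark, clamped it about 1 to 1.5 mm off the line, re-seated the template, then returned to the orange mark and clamped again.
- **Can, jar and charger:** the jar and charger show no change in the top view. The can's bright area looked smaller and about 3 px (roughly 1 cm) shifted. I put that down to the arm's shadow, as I never worked near it, but did not confirm it.

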